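# Brush out and charge a packing column

### The arm

A 7-joint arm with a two-finger parallel gripper is mounted at the origin on the work surface. World frame = base frame: x ahead of the robot, y to its left, z up, the work surface at z = 0. Lengths are in m, angles in rad, forces in N, time in s.
With the tool pointing down it reaches from about 0.35 to 0.9 m from the base axis. Payload 7.2 kg.
Tool frame: the origin (TCP) lies at the very end of the fingers, on their centre line; the grasp point (between the pads) lies 19 mm behind it (tcp_to_grasp is the distance from the TCP to the grasp point, in m); z points along the fingers, y is the line along which they close (so a half turn about z gives the same grasp; the last joint's range is limited). The gripper opens to 88 mm and grips with 3 to 60 N. Pads are 20 mm wide; open, the fingers measure 115 mm over their backs; the gripper's body (75 mm by 178 mm) begins 61 mm behind the grasp point.
Start: joints at [1.054, 0.411, -0.013, 1.596, 0.006, 1.134, -0.082], TCP at [0.271, -0.563, 0.188] pointing down, gripper open.
Joint ranges: [-2.95, 2.95], [-0.29, 1.99], [-1.47, 1.44], [0.14, 2.54], [-1.03, 4.17], [0.13, 1.85], [-2.86, 2.86]. Speed limits (rad/s): [2.39, 2.39, 3.01, 3.01, 3.14, 3.14, 3.14].

### API

Orientations are given as a rotation vector (axis times angle).
In Python, from station import read_state, get_image, camera_model, job_done, tcp_to_grasp gives the robot as it stands.
- The arm moves only by the shell command python3 -m creep 'ROWS' [FORCE]. ROWS is JSON, a list that holds one entry, the list of rows, each a list of 5 numbers: the opening, from -1 (shut) to 1 (fully open), then the shift along the tool's x, y, z each as a share of 0.4 m, from -1 to 1, then the turn about the tool's z as a share of 180 degrees, from -1 to 1. In form: [[[claw, dx, dy, dz, twist], ...]]. A call has 1 to 12 rows; each row is the pose to reach, as a shift and turn from the pose commanded when the call began, along the tool's axes at that moment, turning the shorter way round; what a row does not reach only later rows make up. A row lasts 1/10 s, in which the tool goes at most 50 mm and 8.59 degrees, less where a joint would pass 70% of its speed; a pose out of reach is approached as far as the arm can. A call with a number of a shift or a turn outside -1 to 1 is refused whole. A call with a gripper value outside its range is refused whole. The fingers move at their own pace and stop on an object; FORCE is the grip in N (left out, the last holds). Time passes only in rows, so rows that repeat a pose let the fingers close. It gives the time, the measured TCP pose, the force, the opening and the grip force at its end, in the units of the state.
- read_state(): the state, without advancing time (a new reading comes with each control period).
- get_image(name): name is "scene" or "top" or "wrist"; returns the picture (400x640x3 uint8, red, green, blue); there is no depth.
- camera_model(name): a dict with "fx", "fy", "cx", "cy" (pixels), "world_from_camera" (4x4, takes a point from camera to world coordinates); the wrist camera has in their place "hand_eye" (4x4, takes a point from camera to tool coordinates, whose origin is the TCP and whose axes are the flange's). Camera axes: x right, y down, z forward; pixel columns grow to the right and rows downward; lengths in m; the calibration is good to about 2 mm. A picture is of the moment at which its call begins: read the wrist's pose just before it. camera_model takes no time and is no camera call.
- job_done(): hands the job in; it is judged then, once.
The state is a dict: "t": time; "q": joint angles; "joint_vel": joint speeds; "joint_efforts": joint torques, N m; "tool_pos": TCP position; "eef_rot": TCP orientation; "ft_force": force on the tool from outside, world axes, zero at the start; "wrist_torque": the same for the moment, N m; "gripper_width": opening from 0.0 (shut) to 1.0 (fully open); "grasp_force": force on a finger pad.
Only numpy, scipy, OpenCV 4.12 (cv2) and the standard library are available. Lean on these libraries where they do the work, as an engineer would, in place of code of your own. Each camera call takes 0.05 s, during which the arm holds its last target. There are 200 camera calls.

### The job

Get the packing column ready: take the bottle brush from its stand, scrub the column's tube with it by going through the funnel right down to the bottom, up to the funnel and down to the bottom again, and put the brush back upright in its stand. Then pick up the steel pan and pour all six ceramic stones through the funnel so that they all lie down in the tube, and set the empty pan back upright on the bench. Leave the other bottles, boxes and glassware where they stand.

Things in the scene. Friction and masses are not known exactly. Their poses are not given: they have to be found in the camera images.
- column: the packing column, fixed to the bench: a clear upright tube (bore 44 mm, outside 52 mm) on a round metal foot (100 mm across, 10 mm thick), topped by a wide white funnel that opens from the bore at 96 mm height to a mouth 112 mm wide inside (120 mm outside) at 142 mm height. Origin: centre of the foot's underside, z up
- column_floor (a point): centre of the floor of the column's bore, 14 mm above the bench
- column_mouth (a point): centre of the funnel's mouth, 142 mm above the bench
- brush_stand: grey plastic brush stand, fixed to the bench: a round pot 60 mm tall, 72 mm across the foot, bore 46 mm widening to 56 mm at the rim. Origin: centre of its underside
- stand_floor (a point): centre of the stand's inner floor, 10 mm above the bench
- brush: bottle brush standing upright, loose, in the stand: 170 mm long. Origin: centre of its lower end, z up along the brush towards the handle. 0 to 60 mm: round bristle head 28 mm across; 60 to 110 mm: wire 6 mm thick; 110 to 170 mm: round white handle 18 mm across. 60 g
- pan: open-fronted steel pan holding the stones, 110 mm long (x), 62 mm wide (y), sides 42 mm high (30 at the front), 160 g. Origin: centre of its underside; it pours over its open end at -x, where the floor rises 6 mm to a lip. A black bar handle along x (x -34 to 55 mm), 14 mm wide, stands over it at 64 to 84 mm height, on a strap across the pan (x -34 to -26 mm) and a post at the back
- pan_handle (a point): grip point on the pan's handle, 8 mm behind (+x of) the pan's centre, 74 mm above its underside (grip across y, between the strap and the back post)
- pan_lip (a point): middle of the pan's pouring lip, 55 mm from the pan's centre towards -x, 8 mm above its underside
- stone0: one of six lumpy white ceramic stones in the pan, 25 x 19 x 19 mm, 12 g. Origin: its centre
- stone1: one of six lumpy white ceramic stones in the pan, 25 x 19 x 19 mm, 12 g. Origin: its centre
- stone2: one of six lumpy white ceramic stones in the pan, 25 x 19 x 19 mm, 12 g. Origin: its centre
- stone3: one of six lumpy white ceramic stones in the pan, 25 x 19 x 19 mm, 12 g. Origin: its centre
- stone4: one of six lumpy white ceramic stones in the pan, 25 x 19 x 19 mm, 12 g. Origin: its centre
- stone5: one of six lumpy white ceramic stones in the pan, 25 x 19 x 19 mm, 12 g. Origin: its centre
- wash_bottle: bystander, loose, to be left alone: tall white plastic bottle, 64 mm across, 185 mm tall. Origin: centre of its underside
- reagent_bottle: bystander, loose, to be left alone: amber glass bottle, 68 mm across, 145 mm tall. Origin: centre of its underside
- beaker: bystander, loose, to be left alone: empty glass beaker, 72 mm across, 90 mm tall. Origin: centre of its underside
- dishes: bystander, loose, to be left alone: stack of clear culture dishes, 90 mm across, 44 mm tall. Origin: centre of its underside
- tip_box: bystander, loose, to be left alone: pipette-tip box, 77 x 112 mm, 60 mm tall. Origin: centre of its underside
- jar: bystander, loose, to be left alone: white jar, 72 mm across, 85 mm tall. Origin: centre of its underside
- mouse: bystander, fixed: black computer mouse, 100 x 58 mm, 32 mm tall. Origin: centre of its underside
- slide_box: bystander, fixed: box of microscope slides, 51 x 71 mm, 34 mm tall. Origin: centre of its underside
- timer: bystander, fixed: bench timer, 50 x 70 mm, 30 mm tall. Origin: centre of its underside
There are look-alikes about, which are no part of the job. Leave any blue or purple look-alike of the pan alone.

How it is judged:
By the outcome, as a careful person would: the job done as asked, in the order asked, and still so for the second after the job is handed in, with the robot touching nothing.
It also fails if it takes over 72 s, if anything falls off the work surface, if the arm or the gripper's body presses on something with over 40 N, if the wrist force passes 120 N, or if a joint passes its speed limit or range.

## Working session

There is one attempt and no reset: what is moved stays moved. The work goes in short steps, Python scripts to look and compute and a shell command to move; the robot and the scene stay as the last step left them, time stands still between calls to the robot, and variables do not carry over. Pictures are saved under pics/ and viewed, at most 10 in all, crops included, and the job is handed in when it is done.

```bash
ls; mkdir -p pics; python3 - <<'E'
from station import *
import cv2,numpy as np
np.set_printoptions(precision=4,suppress=True)
s=read_state();print(s['t'],s['tool_pos'],s['eef_rot'],s['gripper_width'],tcp_to_grasp)
for n in('top','scene'):
    cv2.imwrite(f'pics/{n}0.png',cv2.cvtColor(get_image(n),cv2.COLOR_RGB2BGR)); m=camera_model(n);print(n,m['fx'],m['cx'],m['cy'],np.array(m['world_from_camera']))
print(np.array(camera_model('wrist')['hand_eye']))
E
```

```text
pics
0.0 [ 0.2709 -0.5626  0.1875] [-3.0613 -0.6987  0.0007] 1.0009593057523207 0.0187
top 410.2490884217421 315.1958917471301 205.55601777533454 [[-0.0283 -0.994   0.1053  0.4283]
 [-0.9995  0.0295  0.0099  0.0005]
 [-0.013  -0.1049 -0.9944  1.4021]
 [ 0.      0.      0.      1.    ]]
scene 401.98112637170465 317.7886780509003 189.32689317399925 [[ 0.5754  0.6237 -0.5291  1.1661]
 [ 0.8178 -0.432   0.3802 -0.4558]
 [ 0.0086 -0.6515 -0.7586  1.0155]
 [ 0.      0.      0.      1.    ]]
[[-0.0005 -0.9677 -0.2523  0.0689]
 [ 1.     -0.0005  0.0001  0.0005]
 [-0.0002 -0.2523  0.9677 -0.1974]
 [ 0.      0.      0.      1.    ]]
```

View pics/top0.png

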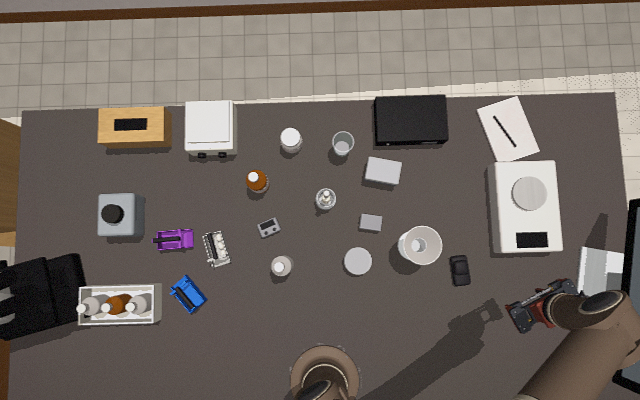

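View pics/scene0.png

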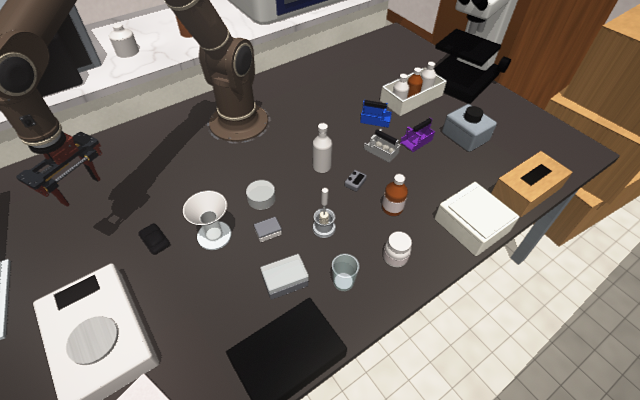

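The top picture shows the column funnel at (419,246), brush in its stand at (326,198), steel pan at (216,247), with the purple (175,240) and blue (187,294) look-alikes beside it. The wash bottle is at (281,266), the timer at (269,228), the slide box at (371,222). The scene view has the brush at (324,205) and the pan at (382,146).

```bash
cat > h.py <<'E'
from station import *
import cv2,numpy as np
from scipy.spatial.transform import Rotation as R
np.set_printoptions(precision=4,suppress=True)
def cam(n):
    m=camera_model(n)
    if n=='wrist':
        s=read_state();T=np.eye(4);T[:3,:3]=R.from_rotvec(s['eef_rot']).as_matrix();T[:3,3]=s['tool_pos']
        W=T@np.array(m['hand_eye'])
    else: W=np.array(m['world_from_camera'])
    return m,W
def ray(c,u,v):
    m,W=c;d=W[:3,:3]@[(u-m['cx'])/m['fx'],(v-m['cy'])/m['fy'],1];return W[:3,3],d/np.linalg.norm(d)
def onplane(c,u,v,z):
    o,d=ray(c,u,v);return o+d*(z-o[2])/d[2]
def tri(r1,r2):
    (a,d),(b,e)=r1,r2;t=np.linalg.lstsq(np.c_[d,-e],b-a,rcond=None)[0];p,q=a+t[0]*d,b+t[1]*e
    return (p+q)/2,np.linalg.norm(p-q)
def proj(c,p):
    m,W=c;q=np.linalg.inv(W)@np.r_[p,1];return m['fx']*q[0]/q[2]+m['cx'],m['fy']*q[1]/q[2]+m['cy']
E
python3 - <<'E'
import cv2,numpy as np
t=cv2.imread('pics/top0.png');s=cv2.imread('pics/scene0.png')
f=lambda i,x,y,w,h,k:cv2.resize(i[y:y+h,x:x+w],None,fx=k,fy=k,interpolation=cv2.INTER_CUBIC)
a=np.hstack([f(t,190,215,67,67,4),f(t,300,170,67,67,4),f(t,386,212,66,67,4)])
b=np.hstack([f(s,355,120,67,67,4),f(s,292,175,67,67,4),f(s,178,185,66,67,4)])
cv2.imwrite('pics/c1.png',np.vstack([a,b]))
E
```

```text
(no output)
```

View pics/c1.png

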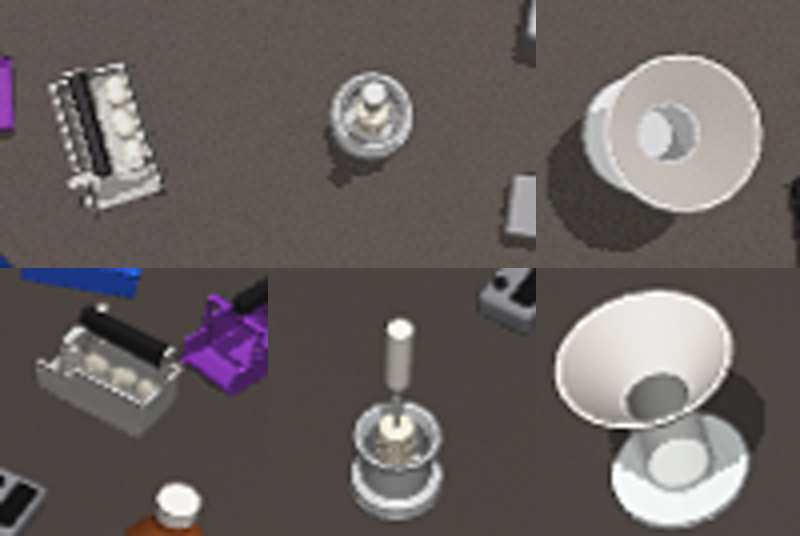

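The crop shows the funnel rim centred at top (423,245), the brush handle's top at top (326.8,192.8), and the pan's bar from (210,234) to (215.5,258). The pan's open front points down in the top image, towards the robot.

```bash
cat > m.py <<'E'
from h import *
t,s=cam('top'),cam('scene')
P=dict(rim=((423,245.25),(205.1,207.7),.142),htop=((326.75,192.75),(325,189.75),.18),stand=((325.9,198.6),(324.5,216.75),.06),
 barback=((210,233.5),(397.5,141),.084),barfront=((215.5,258),(376.2,132.5),.084))
for k,(a,b,z) in P.items():
    print(k,'tri',*tri(ray(t,*a),ray(s,*b)),'top',onplane(t,*a,z)[:2],'scene',onplane(s,*b,z)[:2])
for n,uv,z in(('wash',(281,268),.185),('timer',(269,228),.03),('slide',(371,222),.034),('purple front',(155,240),.04),('purple back',(193,240),.08),('blue',(187,294),.05),('jar',(291,139),.085),('reag',(254,177),.145),('dishes',(358,261),.044),('mouse',(460,270),.03),('beaker',(343,142),.09),('tipbox',(383,171),.06)): print(n,onplane(t,*uv,z)[:2])
E
python3 m.py; python3 -c "
from h import *
print(R.from_rotvec(read_state()['eef_rot']).as_matrix())"
```

```text
rim tri [ 0.431  -0.3115  0.1382] 0.0029046332137933287 top [ 0.4303 -0.3119] scene [ 0.435  -0.3109]
htop tri [ 0.5957 -0.0225  0.1802] 0.0015166140393893537 top [ 0.5953 -0.0231] scene [ 0.5959 -0.0217]
stand tri [ 0.594  -0.0208  0.0538] 0.003301060652119742 top [ 0.5923 -0.022 ] scene [ 0.5986 -0.0222]
barback tri [0.49   0.3586 0.0814] 0.00775497549435587 top [0.4875 0.3547] scene [0.4936 0.36  ]
barfront tri [0.4083 0.3402 0.0705] 0.0008233208974707188 top [0.4087 0.3371] scene [0.419  0.3285]
wash [0.3756 0.1183]
timer [0.5026 0.171 ]
slide [ 0.5125 -0.1703]
purple front [0.4731 0.55  ]
purple back [0.4683 0.4108]
blue [0.2946 0.4391]
jar [0.79   0.0869]
reag [0.6563 0.2008]
dishes [ 0.3852 -0.121 ]
mouse [ 0.346  -0.4565]
beaker [ 0.7732 -0.0831]
tipbox [ 0.6787 -0.2139]
[[ 0.9009  0.4339 -0.0007]
 [ 0.4339 -0.9009  0.0012]
 [-0.0001 -0.0014 -1.    ]]
```

```bash
cat > go.py <<'E'
# usage: go.py x y z [yaw_deg of tool x]: prints shares for a row
import sys
from h import *
s=read_state();M=R.from_rotvec(s['eef_rot']).as_matrix();a=list(map(float,sys.argv[1:]))
d=M.T@(np.array(a[:3])-s['tool_pos'])/.4
yaw=np.degrees(np.arctan2(M[1,0],M[0,0]));tw=0
if len(a)>3: tw=-((a[3]-yaw+90)%180-90)/180
print('t',round(s['t'],2),'pos',s['tool_pos'],'yaw',round(yaw,2),'shares',d,'twist',round(tw,4))
E
python3 go.py .5955 -.0225 .25 0; python3 go.py .5955 -.0225 .136 0
python3 - <<'E'
from h import *
t=cv2.cvtColor(cv2.imread('pics/top0.png'),cv2.COLOR_BGR2GRAY)
for (x,y,w,h,th) in((390,215,60,60,165),(305,175,40,40,120)):
    m=(cv2.GaussianBlur(t[y:y+h,x:x+w],(3,3),0)>th).astype(np.uint8)
    c=max(cv2.findContours(m,0,2)[0],key=cv2.contourArea);print(cv2.fitEllipse(c),cv2.minEnclosingCircle(c),x,y)
E
```

```text
t 0.1 pos [ 0.2709 -0.5627  0.1876] yaw 25.72 shares [ 1.317  -0.8648 -0.1549] twist 0.1429
t 0.1 pos [ 0.2709 -0.5627  0.1876] yaw 25.72 shares [ 1.317  -0.8644  0.1301] twist 0.1429
((30.690134048461914, 29.838075637817383), (37.026798248291016, 42.38628005981445), 94.28982543945312) ((30.0, 29.5), 21.708393096923828) 390 215
((20.562732696533203, 23.039308547973633), (19.85672378540039, 20.72726058959961), 178.78048706054688) ((20.5, 23.0), 10.594910621643066) 305 175
```

```bash
python3 -m creep '[[[1,0.2,-0.2,-0.16,0.143],[1,0.4,-0.4,-0.16,0.143],[1,0.6,-0.6,-0.16,0.143],[1,0.8,-0.75,-0.16,0.143],[1,0.95,-0.82,-0.16,0.143],[1,0.95,-0.82,-0.16,0.143],[1,0.95,-0.82,-0.16,0.143],[1,0.95,-0.82,-0.16,0.143],[1,0.95,-0.82,-0.16,0.143],[1,0.95,-0.82,-0.16,0.143],[1,0.95,-0.82,-0.16,0.143],[1,0.95,-0.82,-0.16,0.143]]]'; python3 go.py .5955 -.0225 .25 0
```

```text
t: 1.3
tool_pos: [0.4717, -0.1006, 0.2522]
eef_rot: [-3.141, -0.006, 0.0]
ft_force: [-0.5, -0.9, -0.2]
gripper_width: 1.001
grasp_force: 0.0
t 1.3 pos [ 0.4717 -0.1006  0.2522] yaw 0.23 shares [ 0.3102 -0.194   0.0054] twist 0.0013
```

```bash
python3 -m creep '[[[1,0.31,-0.195,0.0,0],[1,0.31,-0.195,0.0,0],[1,0.31,-0.195,0.0,0],[1,0.31,-0.195,0.0,0],[1,0.31,-0.195,0.0,0]]]'; python3 - <<'E'
from h import *
c=cam('wrist');im=get_image('wrist');cv2.imwrite('pics/w1.png',cv2.cvtColor(im,cv2.COLOR_RGB2BGR))
for p in((.5955,-.0225,.18),(.594,-.022,.06)):print(proj(c,p))
import pickle;pickle.dump(c,open('w1.pkl','wb'))
E
```

```text
t: 1.8
tool_pos: [0.5949, -0.0267, 0.2509]
eef_rot: [3.141, -0.003, -0.004]
ft_force: [0.1, -0.6, -0.7]
gripper_width: 1.0
grasp_force: 0.0
(np.float64(313.70713087530356), np.float64(195.71779588455522))
(np.float64(314.80800792843377), np.float64(171.59219959271678))
```

View pics/w1.png

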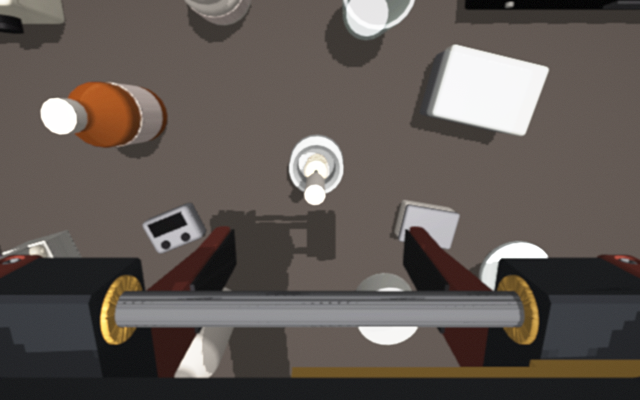

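The wrist view shows the handle's top at (314,194) and predicts (314,196), so the position holds. The stand rim is around (316,166). I'll descend and grip.

```bash
python3 go.py .596 -.0227 .136 0; python3 -c "
from h import *
import pickle
c=pickle.load(open('w1.pkl','rb'));print(onplane(c,314,192,.18),onplane(c,316,166,.06),c[0]['fx'])"
```

```text
t 1.85 pos [ 0.5944 -0.0273  0.2514] yaw -0.16 shares [ 0.0046 -0.0119  0.2885] twist -0.0009
[ 0.5987 -0.0228  0.18  ] [ 0.6007 -0.0234  0.06  ] 333.27092808472264
```

```bash
python3 -m creep '[[[1,0.008,-0.012,0.1,0],[1,0.008,-0.012,0.2,0],[1,0.008,-0.012,0.288,0],[1,0.008,-0.012,0.288,0],[1,0.008,-0.012,0.288,0],[1,0.008,-0.012,0.288,0]]]'; python3 go.py .597 -.0227 .136 0
```

```text
t: 2.45
tool_pos: [0.5996, -0.0209, 0.1397]
eef_rot: [3.141, -0.003, 0.005]
ft_force: [0.5, 0.2, -0.4]
gripper_width: 0.998
grasp_force: 0.0
t 2.45 pos [ 0.5996 -0.0209  0.1397] yaw -0.1 shares [-0.0066  0.0045  0.0093] twist -0.0005
```

```bash
python3 -m creep '[[[-1,0,0,0.005,0],[-1,0,0,0.005,0],[-1,0,0,0.005,0],[-1,0,0,0.005,0],[-1,0,0,0.005,0],[-1,0,0,0.005,0],[-1,0,0,0.005,0],[-1,0,0,0.005,0],[-1,0,0,0.005,0]]]' 25; python3 -m creep '[[[-1,0,0,0,0],[-1,0,0,-0.12,0],[-1,0,0,-0.24,0],[-1,0,0,-0.36,0],[-1,0,0,-0.44,0],[-1,0,0,-0.44,0],[-1,0,0,-0.44,0]]]'; python3 go.py .4325 -.3115 .31 0;  python3 go.py .4325 -.3115 .31 0
```

```text
t: 3.35
tool_pos: [0.5985, -0.02, 0.1351]
eef_rot: [3.142, -0.001, -0.0]
ft_force: [-0.6, -0.6, 0.3]
gripper_width: 0.217
grasp_force: 0.0
t: 4.05
tool_pos: [0.5985, -0.02, 0.3113]
eef_rot: [3.141, -0.001, 0.001]
ft_force: [-0.2, 0.1, -1.0]
gripper_width: 0.197
grasp_force: 25.0
t 4.05 pos [ 0.5985 -0.02    0.3113] yaw -0.03 shares [-0.4146  0.729   0.003 ] twist -0.0002
t 4.05 pos [ 0.5985 -0.02    0.3113] yaw -0.03 shares [-0.4146  0.729   0.003 ] twist -0.0002
```

```bash
python3 -m creep '[[[-1,-0.06,0.105,0,0],[-1,-0.12,0.21,0,0],[-1,-0.18,0.315,0,0],[-1,-0.24,0.42,0,0],[-1,-0.3,0.525,0,0],[-1,-0.36,0.63,0,0],[-1,-0.415,0.729,0,0],[-1,-0.415,0.729,0,0],[-1,-0.415,0.729,0,0],[-1,-0.415,0.729,0,0]]]'; python3 - <<'E'
from h import *
import pickle
c=cam('wrist');w=get_image('wrist');s=get_image('scene');pickle.dump(c,open('w2.pkl','wb'))
for p in((.431,-.3115,.142),(.431,-.3115,.014)):print(proj(c,p))
a=np.vstack([cv2.resize(w,None,fx=1,fy=1)[:,120:520],cv2.resize(s[60:260,105:305],(400,400))][:1])
b=cv2.resize(s[60:260,105:305],(400,400));cv2.imwrite('pics/p2.png',cv2.cvtColor(np.hstack([a,b]),cv2.COLOR_RGB2BGR))
E
```

```text
t: 5.05
tool_pos: [0.4326, -0.3101, 0.3099]
eef_rot: [-3.14, -0.002, 0.002]
ft_force: [0.9, 0.9, -1.7]
gripper_width: 0.196
grasp_force: 25.0
(np.float64(320.4530918406906), np.float64(176.07778964226188))
(np.float64(320.2660464090799), np.float64(159.6023146783628))
```

View pics/p2.png

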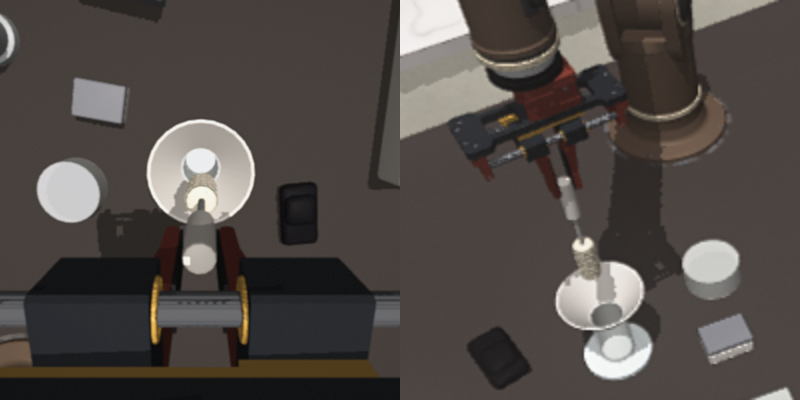

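```bash
python3 - <<'E'
from h import *
import pickle
c=pickle.load(open('w2.pkl','rb'));s=cam('scene')
print('rim from wrist',onplane(c,320.5,171.5,.142),'floor',onplane(c,321,163,.014))
p=read_state()['tool_pos'];print(p)
for z in(.245,.355):print(proj(c,[*p[:2],z]))
for z in(.185,.245,.295,.355):u,v=proj(s,[*p[:2],z]);print(z,(u-105)*2+400,(v-60)*2)
E
```

```text
rim from wrist [ 0.4362 -0.3115  0.142 ] floor [ 0.4259 -0.3126  0.014 ]
[ 0.433  -0.3099  0.3105]
(np.float64(318.8132443040344), np.float64(197.86060686529564))
(np.float64(318.23701150674384), np.float64(254.49023137445585))
0.185 593.6307174098868 274.23669620918116
0.245 583.7616879555969 244.3533102922225
0.295 574.8442307540965 217.35128175591467
0.355 563.1977608102344 182.08581238887263
```

```bash
python3 -m creep '[[[-1,0.001,0.003,0,0],[-1,0.001,0.003,0.08,0],[-1,0.001,0.003,0.16,0],[-1,0.001,0.003,0.22,0],[-1,0.001,0.003,0.28,0],[-1,0.001,0.003,0.34,0],[-1,0.001,0.003,0.4,0],[-1,0.001,0.003,0.4,0]]]'; python3 -m creep '[[[-1,0,0,0.01,0],[-1,0,0,0.02,0],[-1,0,0,0.025,0],[-1,0,0,0.028,0],[-1,0,0,0.028,0],[-1,0,0,0.028,0]]]'; python3 -c "
from h import *
s=get_image('scene');c=cv2.resize(s[130:260,140:270],(520,520));cv2.imwrite('pics/p3.png',cv2.cvtColor(c,cv2.COLOR_RGB2BGR));t=read_state();print(t['tool_pos'],t['ft_force'])"
```

```text
t: 5.95
tool_pos: [0.4313, -0.311, 0.1483]
eef_rot: [-3.139, -0.001, 0.007]
ft_force: [-0.4, -0.3, -0.5]
gripper_width: 0.195
grasp_force: 25.0
t: 6.55
tool_pos: [0.4328, -0.3128, 0.1403]
eef_rot: [3.141, -0.001, 0.001]
ft_force: [-0.5, -0.4, -0.2]
gripper_width: 0.197
grasp_force: 25.0
[ 0.4328 -0.3128  0.1402] [ 0.0082  0.064  -0.5776]
```

View pics/p3.png

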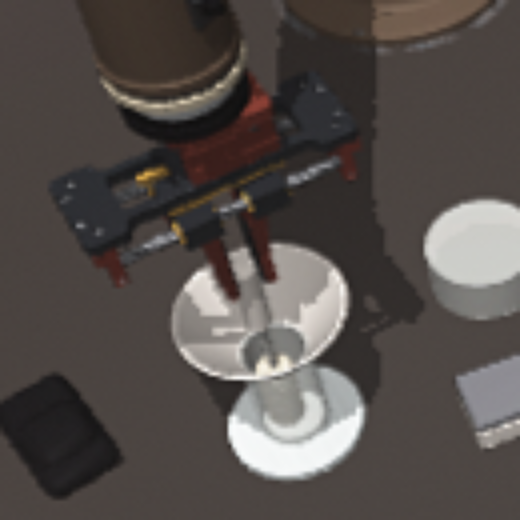

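The brush is down in the tube, its head visible at about (275,365)–(285,410) in the crop. I'll ease down until it touches the floor.

```bash
python3 -m creep '[[[-1,0,0,0.003,0],[-1,0,0,0.005,0],[-1,0,0,0.005,0],[-1,0,0,0.005,0]]]'; python3 -m creep '[[[-1,0,0,0.003,0],[-1,0,0,0.003,0],[-1,0,0,0.003,0]]]'
```

```text
t: 7.0
tool_pos: [0.4336, -0.3133, 0.139]
eef_rot: [3.14, -0.001, 0.003]
ft_force: [-1.5, 0.8, 5.3]
gripper_width: 0.198
grasp_force: 25.0
t: 7.3
tool_pos: [0.4344, -0.3138, 0.1389]
eef_rot: [3.139, -0.001, 0.006]
ft_force: [0.2, -0.7, 12.2]
gripper_width: 0.194
grasp_force: 25.0
```

```bash
python3 -m creep '[[[-1,0,0,-0.08,0],[-1,0,0,-0.16,0],[-1,0,0,-0.235,0],[-1,0,0,-0.235,0],[-1,0,0,-0.235,0],[-1,0,0,-0.16,0],[-1,0,0,-0.08,0],[-1,0,0,-0.03,0],[-1,0,0,-0.006,0],[-1,0,0,-0.001,0],[-1,0,0,-0.001,0],[-1,0,0,-0.001,0]]]'; python3 -m creep '[[[-1,0,0,-0.08,0],[-1,0,0,-0.16,0],[-1,0,0,-0.26,0],[-1,0,0,-0.36,0],[-1,0,0,-0.43,0],[-1,0,0,-0.43,0],[-1,0,0,-0.43,0]]]'; python3 go.py .598 -.0215 .31 0
```

```text
t: 8.5
tool_pos: [0.433, -0.3131, 0.1374]
eef_rot: [3.141, -0.001, 0.001]
ft_force: [-0.5, 0.2, 5.1]
gripper_width: 0.193
grasp_force: 25.0
t: 9.2
tool_pos: [0.4326, -0.3126, 0.3086]
eef_rot: [-3.141, 0.001, 0.0]
ft_force: [-0.1, 0.0, -1.1]
gripper_width: 0.194
grasp_force: 25.0
t 9.2 pos [ 0.4326 -0.3126  0.3086] yaw -0.03 shares [ 0.4132 -0.728  -0.0036] twist -0.0001
```

```bash
python3 -m creep '[[[-1,0.06,-0.105,0,0],[-1,0.12,-0.21,0,0],[-1,0.18,-0.315,0,0],[-1,0.24,-0.42,0,0],[-1,0.3,-0.525,0,0],[-1,0.36,-0.63,0,0],[-1,0.411,-0.728,0,0],[-1,0.411,-0.728,0,0],[-1,0.411,-0.728,0,0],[-1,0.411,-0.728,0.08,0],[-1,0.411,-0.728,0.16,0],[-1,0.411,-0.728,0.24,0]]]'; python3 -m creep '[[[-1,0,0,0.08,0],[-1,0,0,0.14,0],[-1,0,0,0.18,0],[-1,0,0,0.185,0],[-1,0,0,0.19,0],[-1,0,0,0.19,0]]]'; python3 go.py .597 -.0215 .135 0
```

```text
t: 10.4
tool_pos: [0.5961, -0.0239, 0.2111]
eef_rot: [3.141, -0.005, -0.002]
ft_force: [0.3, 0.6, -0.3]
gripper_width: 0.196
grasp_force: 25.0
t: 11.0
tool_pos: [0.5974, -0.0223, 0.1377]
eef_rot: [3.141, -0.002, 0.001]
ft_force: [-0.3, 0.0, -1.3]
gripper_width: 0.196
grasp_force: 25.0
t 11.0 pos [ 0.5974 -0.0223  0.1377] yaw -0.08 shares [-0.001  -0.002   0.0067] twist -0.0005
```

```bash
python3 -m creep '[[[-1,0,0,0.004,0],[-1,0,0,0.008,0],[-1,0,0,0.008,0],[-1,0,0,0.008,0]]]'
```

```text
t: 11.4
tool_pos: [0.5973, -0.0215, 0.1342]
eef_rot: [3.142, -0.0, 0.001]
ft_force: [-0.3, 0.3, -1.0]
gripper_width: 0.193
grasp_force: 25.0
```

```bash
python3 -m creep '[[[-1,0,0,0.003,0],[-1,0,0,0.006,0],[-1,0,0,0.006,0]]]'
```

```text
t: 11.7
tool_pos: [0.5988, -0.0213, 0.1333]
eef_rot: [-3.142, 0.001, -0.006]
ft_force: [-0.1, 0.4, 8.3]
gripper_width: 0.198
grasp_force: 25.0
```

```bash
python3 -m creep '[[[1,0,0,-0.003,0],[1,0,0,-0.003,0],[1,0,0,-0.003,0],[1,0,0,-0.003,0],[1,0,0,-0.003,0],[1,0,0,-0.003,0],[1,0,0,-0.08,0],[1,0,0,-0.2,0],[1,0,0,-0.3,0],[1,0,0,-0.35,0],[1,0,0,-0.35,0]]]'; python3 go.py .40 .342 .27 13
```

```text
t: 12.8
tool_pos: [0.5989, -0.0214, 0.2751]
eef_rot: [3.141, -0.001, 0.01]
ft_force: [0.7, 0.3, -0.6]
gripper_width: 1.002
grasp_force: 0.0
t 12.8 pos [ 0.5989 -0.0214  0.2751] yaw -0.03 shares [-0.4979 -0.9081  0.0097] twist -0.0724
```

```bash
python3 -m creep '[[[1,-0.05,-0.1,0,-0.072],[1,-0.1,-0.2,0,-0.072],[1,-0.16,-0.3,0,-0.072],[1,-0.22,-0.4,0,-0.072],[1,-0.28,-0.5,0,-0.072],[1,-0.34,-0.6,0,-0.072],[1,-0.4,-0.7,0,-0.072],[1,-0.45,-0.8,0,-0.072],[1,-0.498,-0.908,0,-0.072],[1,-0.498,-0.908,0,-0.072],[1,-0.498,-0.908,0,-0.072],[1,-0.498,-0.908,0,-0.072]]]'; python3 - <<'E'
from h import *
import pickle
c=cam('wrist');w=get_image('wrist');s=get_image('scene');t=get_image('top');pickle.dump(c,open('w3.pkl','wb'));print(read_state()['tool_pos'])
for p in((.4087,.3371,.084),(.4875,.3547,.084)):print(proj(c,p))
a=cv2.resize(w[20:260,200:440],(480,480));b=np.vstack([cv2.resize(s[155:245,284:374],(240,240)),cv2.resize(t[170:230,296:356],(240,240))])
cv2.imwrite('pics/p4.png',cv2.cvtColor(np.hstack([a,b]),cv2.COLOR_RGB2BGR))
E
```

```text
t: 14.0
tool_pos: [0.3988, 0.3402, 0.2705]
eef_rot: [3.12, 0.351, -0.002]
ft_force: [1.2, -0.0, 0.1]
gripper_width: 0.999
grasp_force: 0.0
[0.3991 0.3402 0.2712]
(np.float64(323.12689778734295), np.float64(163.99887012762218))
(np.float64(323.6410228248013), np.float64(91.02406024667678))
```

View pics/p4.png

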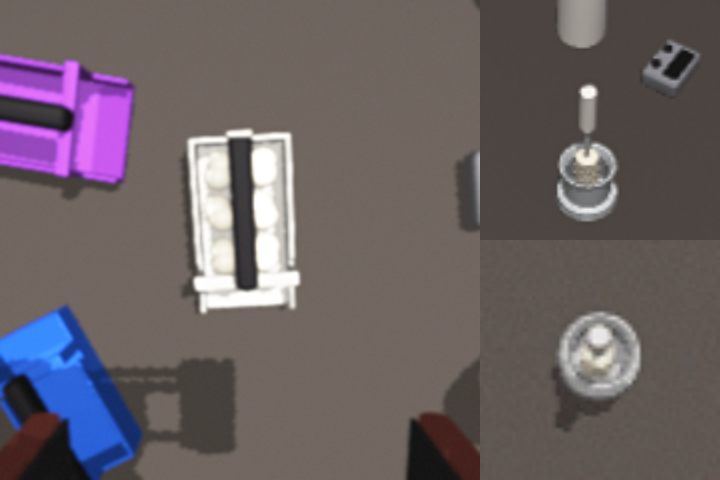

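The brush is back upright in its stand. In the wrist crop the pan's bar runs from (240,137) at the back to (246,288) at the front strap, with six stones in two rows of three.

```bash
python3 - <<'E'
from h import *
import pickle
c=pickle.load(open('w3.pkl','rb'))
b,f=onplane(c,320.2,89,.084),onplane(c,323,163.7,.084);print(b,f,np.linalg.norm(b-f))
d=(b-f)/np.linalg.norm(b-f);a=np.degrees(np.arctan2(d[1],d[0]));o=(b+f)/2-10.5e-3*d;print('yaw',a,'pan origin',o,'grip x=+2',o+.002*d,d)
import subprocess
for z in(.14,.06):print(subprocess.getoutput('python3 go.py %f %f %f %f'%(*(o+.002*d)[:2],z,a)))
E
```

```text
[0.4887 0.3589 0.084 ] [0.409  0.3373 0.084 ] 0.08257557806487785
yaw 15.117260817757803 pan origin [0.4387 0.3454 0.084 ] grip x=+2 [0.4407 0.3459 0.084 ] [0.9654 0.2608 0.    ]
t 14.15 pos [0.3991 0.3402 0.2712] yaw 12.78 shares [0.1044 0.0089 0.3279] twist -0.013
t 14.15 pos [0.3991 0.3402 0.2712] yaw 12.78 shares [0.1045 0.0088 0.5279] twist -0.013
```

```bash
python3 -m creep '[[[1,0.04,0.009,0.1,-0.013],[1,0.104,0.009,0.2,-0.013],[1,0.104,0.009,0.3,-0.013],[1,0.104,0.009,0.4,-0.013],[1,0.104,0.009,0.48,-0.013],[1,0.104,0.009,0.52,-0.013],[1,0.104,0.009,0.53,-0.013],[1,0.104,0.009,0.53,-0.013],[1,0.104,0.009,0.53,-0.013]]]'; python3 go.py .4407 .3459 .059 15.1
```

```text
t: 15.05
tool_pos: [0.4405, 0.3478, 0.0607]
eef_rot: [-3.113, -0.416, -0.003]
ft_force: [-0.7, -0.1, -0.5]
gripper_width: 0.996
grasp_force: 0.0
t 15.05 pos [0.4405 0.3478 0.0607] yaw 15.23 shares [-0.0006  0.0046  0.0042] twist 0.0007
```

Close on the bar, then lift a little to check it.

```bash
python3 -m creep '[[[-1,0,0.004,0.003,0],[-1,0,0.004,0.003,0],[-1,0,0.004,0.003,0],[-1,0,0.004,0.003,0],[-1,0,0.004,0.003,0],[-1,0,0.004,0.003,0],[-1,0,0.004,0.003,0],[-1,0,0.004,0.003,0],[-1,0,0.004,0.003,0],[-1,0,0.004,0.003,0],[-1,0,0.004,0.003,0],[-1,0,0.004,0.003,0]]]' 45;  python3 -m creep '[[[-1,0,0,-0.03,0],[-1,0,0,-0.06,0],[-1,0,0,-0.09,0],[-1,0,0,-0.12,0],[-1,0,0,-0.12,0],[-1,0,0,-0.12,0]]]'; python3 - <<'E'
from h import *
w=get_image('wrist');s=get_image('scene');t=read_state();print(t['tool_pos'],t['ft_force'],t['wrist_torque'])
a=cv2.resize(w[100:300,200:440],(480,400));b=cv2.resize(s[70:190,310:430],(320,320));b=np.vstack([b,np.zeros((80,320,3),np.uint8)])
cv2.imwrite('pics/p5.png',cv2.cvtColor(np.hstack([a,b]),cv2.COLOR_RGB2BGR))
E
```

```text
t: 16.25
tool_pos: [0.44, 0.346, 0.0583]
eef_rot: [3.114, 0.418, 0.0]
ft_force: [-0.3, 0.3, -0.1]
gripper_width: 0.005
grasp_force: 0.0
t: 16.85
tool_pos: [0.4402, 0.346, 0.1068]
eef_rot: [-3.114, -0.417, -0.001]
ft_force: [0.6, -0.5, 0.5]
gripper_width: 0.006
grasp_force: 0.0
[0.4398 0.3456 0.106 ] [ 0.1496 -0.7538  0.382 ] [0.0148 0.0127 0.0275]
```

View pics/p5.png

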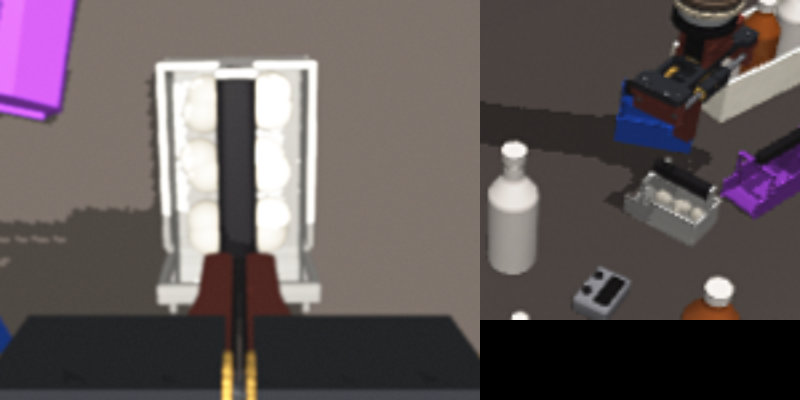

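The gripper shut without the bar, and the pan still stands where it was, with its bar centred at scene (387,137). I'll work out the offset by triangulating from the two wrist views.

```bash
python3 - <<'E'
from h import *
import pickle
c3=pickle.load(open('w3.pkl','rb'));c=cam('wrist');s=cam('scene');t=cam('top')
print('tcp in scene',proj(s,read_state()['tool_pos']),'top',proj(t,read_state()['tool_pos']), 'in wrist',proj(c,read_state()['tool_pos']))
print('barback tri',tri(ray(c3,320.2,89),ray(c,318,139)),'strap',tri(ray(c3,323,161),ray(c,319,246.5)))
for z in(.084,.07,.06):print(z,onplane(c,318,139,z),onplane(c,319,246.5,z))
for p in([.44,.346,.074],[.4407,.3459,.084]):print(proj(s,p),proj(t,p))
im=cv2.imread('pics/p4.png') 
E
```

```text
tcp in scene (np.float64(384.7358511002855), np.float64(129.0853352187113)) top (np.float64(211.0174269333022), np.float64(248.30063242645718)) in wrist (np.float64(318.558297655028), np.float64(224.75852499324893))
barback tri (array([0.4889, 0.3591, 0.0807]), np.float64(0.00048318502885649436)) strap (array([0.4096, 0.3372, 0.0666]), np.float64(0.0001283850585798001))
0.084 [0.4891 0.3594 0.084 ] [0.4168 0.3391 0.084 ]
0.07 [0.488  0.3592 0.07  ] [0.411  0.3375 0.07  ]
0.06 [0.4872 0.359  0.06  ] [0.4069 0.3364 0.06  ]
(np.float64(383.6253837231467), np.float64(136.081741268619)) (np.float64(213.52359022595854), np.float64(248.25091120260527))
(np.float64(384.119778881689), np.float64(134.03800941956877)) (np.float64(212.74514426650114), np.float64(248.0261348122015))
```

```bash
python3 - <<'E'
from h import *
s=cam('scene')
for u,v in((198.2,204.5),(207.5,199.5),):
    o,d=ray(s,u,v);k=(.433-o[0])/d[0];print('brush tip at plane x=.433',o+d*k)
for u,v in((310+(692-480)/2.667,70+143/2.667),):
    o,d=ray(s,u,v);k=(.44-o[0])/d[0];print('now',o+d*k)
print(read_state()['tool_pos'])
E
python3 -c "
import cv2
a=cv2.imread('pics/p5.png')[50:250,580:780]
b=cv2.imread('pics/p3.png')[220:360,160:360]
cv2.imwrite('pics/p6.png',cv2.vconcat([cv2.resize(a,(400,400)),cv2.resize(b,(400,280))][:1]))"; python3 - <<'E'
from h import *
s=get_image('scene')[90:160,340:420];w=get_image('wrist')[160:320,240:400]
cv2.imwrite('pics/p6.png',cv2.cvtColor(np.hstack([cv2.resize(s,(457,400)),cv2.resize(w,(340,400))[:, :340]]),cv2.COLOR_RGB2BGR))
E
```

```text
brush tip at plane x=.433 [ 0.433  -0.3251  0.1642]
brush tip at plane x=.433 [ 0.433  -0.2975  0.1663]
now [0.44   0.3642 0.1214]
[0.4398 0.3456 0.106 ]
```

View pics/p6.png

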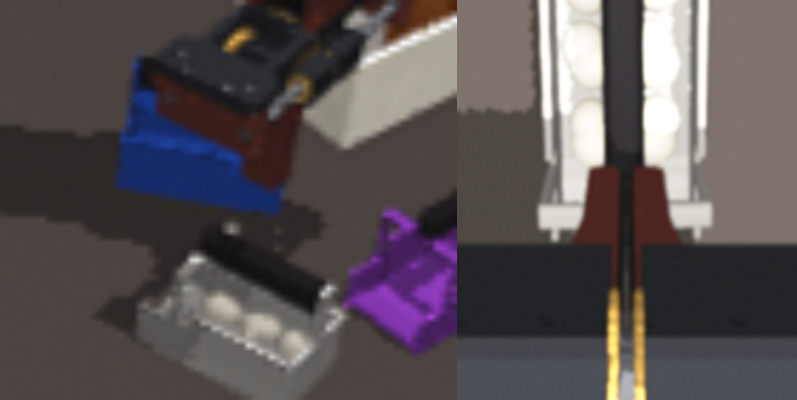

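```bash
python3 - <<'E'
from h import *
s=cam('scene');p=np.array([.2709,-.5626,.1875]);y=np.array([.4339,-.9009,0])
for k in(-.05,.05):
  for dz in(0,.025,.06): print(k,dz,proj(s,p+k*y+[0,0,dz]))
w=cam('wrist');q=read_state()['tool_pos']
print([proj(w,q+[0,0,d]) for d in(0,.015,.03)])
a=cv2.imread('pics/scene0.png')[120:220,10:120];b=cv2.imread('pics/p3.png')[200:340,160:340]
cv2.imwrite('pics/p7.png',np.hstack([cv2.resize(a,(440,400)),cv2.resize(b,(360,280))[:, :] if 0 else cv2.copyMakeBorder(cv2.resize(b,(360,280)),0,120,0,0,0)]))
E
```

```text
-0.05 0 (np.float64(101.9301856521767), np.float64(187.19962852183068))
-0.05 0.025 (np.float64(98.18756993948082), np.float64(181.04803262853457))
-0.05 0.06 (np.float64(92.7195270748276), np.float64(172.0604173848796))
0.05 0 (np.float64(71.00824353458589), np.float64(212.76686060804852))
0.05 0.025 (np.float64(66.47582332508259), np.float64(206.74643727766585))
0.05 0.06 (np.float64(59.83782870277457), np.float64(197.92917501074166))
[(np.float64(318.5582819769916), np.float64(224.75768649938448)), (np.float64(318.52622825202155), np.float64(233.31943870387562)), (np.float64(318.48898857806836), np.float64(243.26639060603404))]
```

View pics/p7.png

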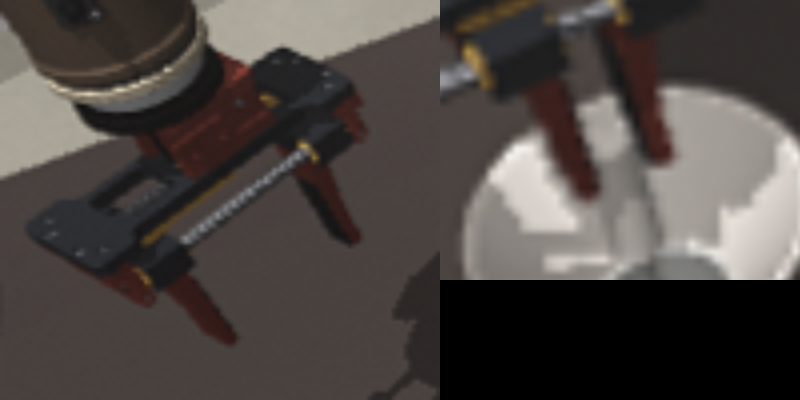

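The real fingertips sit about 25 mm above the reported TCP, both in the start picture and at the column. So the fingers closed just above the bar. I'll reopen part way and go 24 mm lower.

```bash
python3 -m creep '[[[0,0,0,0,0],[0,0,0,0,0],[0,0,0,0,0],[0,0,0,0,0],[0,0,0,0.05,0],[0,0,0,0.1,0],[0,0,0,0.13,0],[0,0,0,0.155,0],[0,0,0,0.176,0],[0,0,0,0.176,0],[0,0,0,0.176,0]]]';python3 go.py .4407 .3459 .035 15.2
```

```text
t: 18.15
tool_pos: [0.4401, 0.3463, 0.0362]
eef_rot: [-3.113, -0.418, -0.0]
ft_force: [0.3, 0.1, 0.4]
gripper_width: 0.499
grasp_force: 0.0
t 18.15 pos [0.4401 0.3463 0.0362] yaw 15.29 shares [0.0012 0.0013 0.003 ] twist 0.0005
```

```bash
python3 -m creep '[[[-1,0,0,0,0],[-1,0,0,0,0],[-1,0,0,0,0],[-1,0,0,0,0],[-1,0,0,0,0],[-1,0,0,0,0],[-1,0,0,0,0]]]' 45
```

```text
t: 18.85
tool_pos: [0.4401, 0.3461, 0.0361]
eef_rot: [-3.114, -0.418, -0.0]
ft_force: [0.0, -0.6, 1.9]
gripper_width: 0.153
grasp_force: 45.0
```

```bash
python3 -m creep '[[[-1,0,0,-0.03,0],[-1,0,0,-0.08,0],[-1,0,0,-0.15,0],[-1,0,0,-0.22,0],[-1,0,0,-0.3,0],[-1,0,0,-0.38,0],[-1,0,0,-0.46,0],[-1,0,0,-0.52,0],[-1,0,0,-0.56,0],[-1,0,0,-0.56,0],[-1,0,0,-0.56,0]]]'; python3 go.py .4634 -.3037 .26; python3 - <<'E'
from h import *
s=read_state();print(s['q'],s['ft_force'],s['wrist_torque'])
w=get_image('wrist');cv2.imwrite('pics/n1.png',cv2.cvtColor(w,cv2.COLOR_RGB2BGR))
g=w.max(2);col=g[:,318];print(''.join('#' if v<45 else ('W' if v>170 else '.') for v in col))
E
```

```text
t: 19.95
tool_pos: [0.4397, 0.3456, 0.2596]
eef_rot: [3.113, 0.418, -0.0]
ft_force: [0.6, -0.6, -3.1]
gripper_width: 0.152
grasp_force: 45.0
t 19.95 pos [0.4397 0.3456 0.2596] yaw 15.28 shares [-0.3705  1.5816 -0.0002] twist 0
[-0.2737  0.3069 -0.6104  1.6278  0.1827  1.2651 -2.2216] [ 0.5957 -0.5554 -3.1119] [0.0091 0.0554 0.0008]
.................................................................................................................................................WWWWWW..........................................................................##################################################################...................WWWWWWWWWW...........................................................#####################
```

```bash
python3 -m creep '[[[-1,-0.01,0.05,0,0],[-1,-0.03,0.13,0,0],[-1,-0.05,0.22,0,0],[-1,-0.07,0.31,0,0],[-1,-0.09,0.4,0,0],[-1,-0.11,0.49,0,0],[-1,-0.135,0.58,0,0],[-1,-0.155,0.67,0,0],[-1,-0.175,0.76,0,0],[-1,-0.195,0.84,0,0],[-1,-0.21,0.9,0,0],[-1,-0.21,0.9,0,0]]]'; python3 go.py .4634 -.3037 .26
```

```text
t: 21.2
tool_pos: [0.4528, -0.0275, 0.2585]
eef_rot: [3.114, 0.409, -0.005]
ft_force: [-0.2, -0.2, -2.2]
gripper_width: 0.153
grasp_force: 45.0
t 21.2 pos [ 0.4528 -0.0275  0.2585] yaw 14.95 shares [-0.1525  0.6741 -0.0029] twist 0
```

```bash
python3 -m creep '[[[-1,-0.02,0.09,0,0],[-1,-0.04,0.18,0,0],[-1,-0.06,0.27,0,0],[-1,-0.08,0.36,0,0],[-1,-0.1,0.45,0,0],[-1,-0.12,0.54,0,0],[-1,-0.14,0.62,0,0],[-1,-0.152,0.674,0,0],[-1,-0.152,0.674,0.04,0],[-1,-0.152,0.674,0.09,0],[-1,-0.152,0.674,0.13,0],[-1,-0.152,0.674,0.13,0]]]'; python3 go.py .4634 -.3037 .19 15.2
cat > til.py <<'E'
from h import *
# wrist rows of pan's back top corner (x=55,z=84) and back bottom / strap for tilt th, grip at pan x=1.5
c=camera_model('wrist');H=np.linalg.inv(np.array(c['hand_eye']))
def row(px,pz,th,y=0):
    a=np.radians(th);dx,dz=(px-1.5)/1e3,(pz-74)/1e3
    X,Z=dx*np.cos(a)-dz*np.sin(a),dx*np.sin(a)+dz*np.cos(a)
    q=H@[X,y,-.038-Z,1];return c['fy']*q[1]/q[2]+c['cy']
if __name__=='__main__':
    for th in(-10,0,10,20,30,40,50,60):print(th,'bar back top',round(row(55,84,th),1),'back wall 42',round(row(55,42,th),1))
    s=read_state();print(s['tool_pos'],s['ft_force']);w=get_image('wrist');g=w.max(2)
    for u in(306,312,318,324,330):print(u,' '.join(f'{v}' for v in g[20:230:5,u]))
E
python3 til.py
```

```text
t: 22.4
tool_pos: [0.4647, -0.2977, 0.2046]
eef_rot: [-3.109, -0.419, 0.007]
ft_force: [-1.1, -0.1, -2.5]
gripper_width: 0.157
grasp_force: 45.0
t 22.4 pos [ 0.4647 -0.2977  0.2046] yaw 15.33 shares [-0.0069  0.0138  0.0364] twist 0.0007
-10 bar back top 142.6 back wall 42 148.5
0 bar back top 146.7 back wall 42 139.0
10 bar back top 155.1 back wall 42 131.5
20 bar back top 168.1 back wall 42 126.7
30 bar back top 185.8 back wall 42 125.4
40 bar back top 207.8 back wall 42 128.2
50 bar back top 233.1 back wall 42 136.1
60 bar back top 260.1 back wall 42 149.7
[ 0.4647 -0.2977  0.2046] [-1.1087 -0.0579 -2.5006]
306 100 100 101 102 101 102 100 103 101 101 102 103 101 102 101 103 102 102 103 104 103 103 104 117 227 216 224 23 23 25 25 26 24 28 28 30 33 34 34 33 32 31
312 93 100 101 101 102 100 100 102 100 101 101 102 102 102 103 102 102 102 102 103 102 102 102 119 123 230 233 52 51 52 52 52 49 49 50 48 49 47 48 47 47 31
318 73 100 101 101 102 100 101 102 102 101 100 101 102 103 103 102 103 103 103 102 104 102 103 119 122 233 229 52 51 51 50 50 49 50 51 49 49 50 48 48 47 32
324 99 101 100 100 102 99 101 102 101 101 103 104 101 101 103 103 102 103 103 103 104 103 102 120 120 233 233 52 51 50 49 49 47 48 48 47 45 46 47 45 45 27
330 100 102 102 99 100 101 100 101 100 102 103 102 102 102 102 102 102 101 103 104 103 101 103 118 147 235 233 33 34 35 33 35 34 36 32 33 31 33 32 33 34 21
```

```bash
cat > uv.py <<'E'
from h import *
s=read_state();p=s['tool_pos'];a=np.radians(15.2);d=p[:2]-[.433,-.312]
w=get_image('wrist');g=w.max(2)[:,316:321].mean(1)
dark=g<65
r=next((i for i in range(60,330) if dark[i:i+12].all()),None)
from til import row
ths=np.arange(-10,80,1.);k=np.argmin([abs(row(48,84,t)-r) for t in ths]) if r else 0
M=R.from_rotvec(s['eef_rot']).as_matrix()
print('t',round(s['t'],2),'u %.1f v %.1f z %.1f'%(1e3*(d@[np.cos(a),np.sin(a)]),1e3*(d@[-np.sin(a),np.cos(a)]),1e3*p[2]),'F',np.round(M.T@s['ft_force'],1),'tq',np.round(s['wrist_torque'],2),'row',r,'tilt~',ths[k],'tiltvec',np.round(M[2],3))
E
python3 uv.py; python3 -m creep '[[[-1,-0.007,0.005,0.03,0],[-1,-0.007,0.005,0.05,0],[-1,-0.007,0.005,0.05,0],[-1,-0.007,0.005,0.05,0]]]' 15; python3 uv.py
```

```text
t 22.45 u 35.0 v 4.8 z 206.3 F [-0.   1.2  2.8] tq [ 0.04 -0.03 -0.02] row 152 tilt~ -10.0 tiltvec [-0.002 -0.003 -1.   ]
t: 22.9
tool_pos: [0.4639, -0.3021, 0.1878]
eef_rot: [-3.114, -0.417, 0.0]
ft_force: [0.0, -0.7, -2.4]
gripper_width: 0.157
grasp_force: 15.0
t 22.9 u 32.4 v 1.4 z 187.8 F [-0.2  0.7  2.4] tq [-0.01  0.03  0.  ] row 152 tilt~ -10.0 tiltvec [-0. -0. -1.]
```

```bash
sed -i 's/row(48,84,t)/row(51,84,t)/' uv.py; python3 -m creep '[[[-1,0,0.002,0.012,0],[-1,0,0.003,0.024,0],[-1,-0.008,0.003,0.029,0],[-1,-0.016,0.003,0.034,0],[-1,-0.024,0.003,0.037,0],[-1,-0.032,0.003,0.042,0],[-1,-0.032,0.003,0.042,0],[-1,-0.032,0.003,0.042,0]]]' 12; python3 uv.py
```

```text
t: 23.75
tool_pos: [0.4516, -0.3072, 0.1719]
eef_rot: [3.113, 0.417, 0.0]
ft_force: [-2.1, 0.5, 6.6]
gripper_width: 0.161
grasp_force: 12.0
t 23.75 u 19.2 v -0.2 z 171.9 F [-1.9 -1.  -6.6] tq [0.18 0.61 0.03] row 161 tilt~ 7.0 tiltvec [ 0.     0.001 -1.   ]
```

```bash
python3 -m creep '[[[-1,-0.006,0,0.006,0],[-1,-0.012,0,0.011,0],[-1,-0.018,0,0.016,0],[-1,-0.023,0,0.02,0],[-1,-0.023,0,0.02,0],[-1,-0.023,0,0.02,0]]]' 10; python3 uv.py
```

```text
t: 24.4
tool_pos: [0.4421, -0.3096, 0.1637]
eef_rot: [3.113, 0.416, -0.001]
ft_force: [-4.5, -0.3, 5.6]
gripper_width: 0.159
grasp_force: 10.0
t 24.4 u 9.4 v -0.1 z 163.7 F [-4.5 -0.9 -5.6] tq [ 0.17  0.9  -0.02] row 180 tilt~ 22.0 tiltvec [-0.001  0.    -1.   ]
```

```bash
python3 -m creep '[[[-1,-0.01,0,-0.003,0],[-1,-0.02,0,-0.006,0],[-1,-0.03,0,-0.008,0],[-1,-0.04,0,-0.008,0],[-1,-0.053,0,-0.009,0],[-1,-0.053,0,-0.009,0],[-1,-0.053,0,-0.009,0]]]' 10; python3 uv.py
```

```text
t: 25.15
tool_pos: [0.4227, -0.3147, 0.1672]
eef_rot: [3.113, 0.417, 0.001]
ft_force: [1.1, 2.6, 4.1]
gripper_width: 0.161
grasp_force: 10.0
t 25.15 u -10.7 v 0.1 z 167.2 F [ 1.7 -2.2 -4.1] tq [ 0.75 -0.2  -0.08] row 189 tilt~ 28.0 tiltvec [ 0.  0. -1.]
```

```bash
python3 -m creep '[[[-1,-0.01,0,0,0],[-1,-0.02,0,0,0],[-1,-0.03,0,0,0],[-1,-0.04,0,0,0],[-1,-0.04,0,0,0],[-1,-0.04,0,0,0]]]' 10; python3 uv.py
```

```text
t: 25.8
tool_pos: [0.407, -0.3189, 0.1667]
eef_rot: [-3.114, -0.417, 0.001]
ft_force: [-0.3, 3.2, 3.9]
gripper_width: 0.157
grasp_force: 10.0
t 25.8 u -26.9 v 0.1 z 166.7 F [ 0.5 -3.1 -3.9] tq [ 0.68 -0.15 -0.02] row 203 tilt~ 35.0 tiltvec [-0. -0. -1.]
```

```bash
python3 -m creep '[[[-1,-0.012,0,0.002,0],[-1,-0.024,0,0.004,0],[-1,-0.036,0,0.006,0],[-1,-0.045,0,0.01,0],[-1,-0.045,0,0.01,0],[-1,-0.045,0,0.01,0]]]' 10; python3 uv.py; python3 - <<'E'
from h import *
w=get_image('wrist');cv2.imwrite('pics/n3.png',cv2.cvtColor(w,cv2.COLOR_RGB2BGR))
# compact grayscale map of the region of pan
g=cv2.resize(w.max(2)[90:320,240:400],(54,46),interpolation=cv2.INTER_AREA)
for r in g: print(''.join(' .:-=+*#%@'[min(9,v//26)] for v in r))
E
```

```text
t: 26.45
tool_pos: [0.3894, -0.3236, 0.1628]
eef_rot: [-3.113, -0.417, 0.001]
ft_force: [0.8, 3.0, 5.3]
gripper_width: 0.158
grasp_force: 10.0
t 26.45 u -45.1 v 0.2 z 162.8 F [ 1.5 -2.7 -5.3] tq [ 0.95 -0.05  0.05] row 182 tilt~ 23.0 tiltvec [-0. -0. -1.]
%@@@@@@@@@@@@@@@@@@@@@@@@@@@@@@@@@@@@@@@@@@@@@@@@@@@%=
@@@@@@@@@@@@@@@@@@@@@@@@@@@@@@@@@@@@@@@@@@@@@@@@@@@@@%
@@@@@@@@@@@@@@@@@@@@@@@@@@@@@@@@@@@@@@@@@@@@@@@@@@@@@@
%@@@@@@@@@@@@@@@@@@@@@@@@@@@@@@@@@@@@@@@@@@@@@@@@@@@%@
%@@@@@@@@@@@@@@@@@@@@@@@@@@@@@@@@@@@@@@@@@@@@@@@@@@@%%
%@@@@@@@@@@@@@@@@@@@@@@@@@@@@@@@@@@@@@@@@@@@@@@@@@@@@%
%@%@@@@@@%%%%%%%%%%%%@@@@@@@@@@@%%%%%%%%%%%%%%%%%%%%%%
%**=------=+++++++++*@@@@@@@@@@@#+++++++++=-------=*#%
@#*+-------+++++++++*@@@@@@@@@@@#+++++++++=-------+*%%
@#**=------=++++++++*@@@@@@@@@@@#+++++++++=------=*#%%
@#**+------=++++++++*@@@@@@@@@@@%++++++++=-------*#%%%
@#***=-----=++++++++*@@@@@@@@@@@%++++++++=------=*#%%%
@%***+-----=**#%%%###@@@@@@@@@@@%++++++++-------*#%@@@
@@#***=-----+#%@@@%%%@@@@@@@@@@@%+**#**+=------+*%@@@@
@@@#**+-----+%%@@@@%%@@@@@@@@@@@%%@@%%%#+------*#@@@@@
@@@%#**=---=#%%@@@%
[... 985 characters left out ...]
.:::::.            .::::...::::::::::::.
................::::             .::::................
................:::.  .        .  .:::................
................:::.  :.      .:  .:::................
..............-=-::. .--:....:--  .::-=-..............
.............:*+=::. .----------. .::-=+..............
.....  ......=#+-::. .----------...::==+:........  ...
.............*%=::::::::::::::::::::::=*-.............
:::::::::::::#%=---:-----------::----:=#=.::::::::::::
:::::::::::::#%======================-=#=.::::::::::::
:::::::::::::%%++++++++++++++++++++++--#+:::::::::::::
::::::::::::-@%++++++++++++++++++++++--*+:::::::::::::
::::::::::::-@%+++++++++++++++++++++=--**:::::::::::::
```

```bash
python3 -m creep '[[[-1,0,0,0,0],[-1,0.01,0,-0.012,0],[-1,0.02,0,-0.025,0],[-1,0.03,0,-0.037,0],[-1,0.03,0,-0.037,0],[-1,0.03,0,-0.037,0]]]' 40; cat > mp.py <<'E'
from h import *
import sys
x,y,w,h,n=map(int,sys.argv[2:7])
im=get_image(sys.argv[1])[y:y+h,x:x+w].max(2)
g=cv2.resize(im,(n,int(n*h/w*.55)),interpolation=cv2.INTER_AREA)
s=read_state();print(round(s['t'],2),s['tool_pos'],s['ft_force'])
for r in g: print(''.join(' .:-=+*#%@'[min(9,v//26)] for v in r))
E
python3 mp.py wrist 240 60 160 220 64
```

```text
t: 27.15
tool_pos: [0.4014, -0.3206, 0.1775]
eef_rot: [3.113, 0.418, -0.0]
ft_force: [-1.1, -0.3, -1.5]
gripper_width: 0.154
grasp_force: 40.0
27.2 [ 0.4012 -0.3206  0.1774] [ 0.0003  0.1464 -2.6657]
--=#@@@@@@@@@@@@@@@@@@@@@@@@@@@@@@@@@@@@@@@@@@@@@@@@@@@@@@@%+---
--=%@@@@@@@@@@@@@@@@@@@@@@@@@@@@@@@@@@@@@@@@@@@@@@@@@@@@@@@@*---
--+@@@@@@@@@@@@@@@@@@@@@@@@@@@@@@@@@@@@@@@@@@@@@@@@@@@@@@@@@#=--
--*%@@@@@@@@@@@@@@@@@@@@@@@@@@@@@@@@@@@@@@@@@@@@@@@@@@@@@@@@%=--
-=#@@@@@@@@@@@@@@@@@@@@@@@@@@@@@@@@@@@@@@@@@@@@@@@@@@@@@@@@@%+--
-=%@@@@@@@@@@@@@@@@@@@@@@@@@@@@@@@@@@@@@@@@@@@@@@@@@@@@@@@@@@*--
-+@@@@@@@@@@@@@@@@@@@@@@@@@@@@@@@@@@@@@@@@@@@@@@@@@@@@@@@@@@@#--
-*@@@@@@@@@@@@@@@@@@@@@@@@@@@@@@@@@@@@@@@@@@@@@@@@@@@@@@@@@@@%=-
=#@@@@@@@@@@@@@@@@@@@@@@@@@@@@@@@@@@@@@@@@@@@@@@@@@@@@@@@@@@@%+-
=%@@@@@@@@@@@@@@@@@@@@@@@@@@@@@@@@@@@@@@@@@@@@@@@@@@@@@@@@@@@@*-
+%@@@@@@@@@@@@@@@@@@@@@@@@@@@@@@@@@@@@@@@@@@@@@@@@@@@@@@@@@@@@#=
*@@@@@@@@@@@@@@@@@@@@@@@@@@@@@@@@@@@@@@@@@@@@@@@@@@@@@@@@@@@@@%=
#@@@@@@@@@@@@@@@@@@@@@@@@@@@@@@@@@@@@@@@@@@@@@@@@@@@@@@@@@@@@@@+
#@@@@@@@@@@@@@@@@@@@@@@@@@@@@@@@@@@@@@%@@@@@@@@@@@@@@@@
[... 1519 characters left out ...]
*#%%#=::::.             .:::::+%%#+==*+-----------
::::::::::=*=:::-=+-:::::             .::::::==----++=----------
::::::::::=*=:::::::::::.             .::::::-=====+*=---------:
::::::::::=******=::::::.              :::::::*#*****=---------:
::::::::::-+++++=:::::::.              .::::::-++++++=--------::
::::::::::::::-:::::::::.              .::::::::-===----------:.
...................::::.               .:::::...................
...................::::.                .::::...................
...................::::.  .         ..  .::::...................
...................::::.  :.        ::  .::::...................
.................===:::   --:.....::-:  .:::-=-.................
```

```bash
cat > wt.py <<'E'
from h import *
f=[]
for i in range(10): get_image('top');f.append(read_state()['ft_force'])
f=np.array(f);print(f.mean(0),f.std(0)/3,read_state()['wrist_torque'])
E
python3 wt.py; python3 mp.py scene 165 175 80 85 76
```

```text
[ 0.0826 -0.1017 -1.7224] [0.198  0.1294 0.1542] [-0.0295  0.1888  0.0271]
27.75 [ 0.4014 -0.3205  0.1776] [ 0.0587  0.0744 -2.4261]
.:::-=--::::::..:::::::. ..-+*+-::::........................::::::::::::::::
:::::-:::::::::::::::::. :*##+*#+::.........................::::::::::::::::
:::.::::::::::::::::::::. :+##++*+:..........................:::::::::::::::
::::::::::::::::::::::..   .=*####*=:.::.....:::.....::......:::::::::::::::
:::::::::::::::::::::::.     -*####%*:.....:-+*+:............:::::::::::::::
:::::::::::::::::::::::..  ...:=*####*-.::+*####*-:..........:::::::::::::::
::::::::::::::::::::::::..::::..-*#####+*########*=:.........:::::::::::::::
:::::::::::::::::::----:::::::...:+################*-:..........::::::::::::
:::::::::::::::::--==--:::::::..::-*#################=:............:::::::::
:::::::::::::::-===-:::::::---=+*#####################+-............::-:::::
:::::::::::::::-=--::::::-=+**########################%#-.::........::-:::::
:::::::::::::::::-==-:--+**++*########################%%=:..:..::::::-:::-::
::::::::::::::::::-**=+*++==-=*############
[... 1720 characters left out ...]
-------
.....::::::::::::::::::::::::::-*@@@@@@@@@@@@@@@@@@@@@@@%#+--:::--:---:::::-
.....::::::::::::::::::::::::::::+#%@@@@@@@@@@@@@@@@@@%*+--::::::::--::::::-
...::::::::::::::::::::::::::::::::=*#%@@@@@@@@@@%%#*+=-:::::-::--:-:-:::--:
:::::::::::::::::::::::::::::::::::::--=++******+==--:::::::::-:::::-:::--::
::::::::::::::::::::::::::::::::::::::::::::-:::::::::-::-::::::::-::::::--:
:::::::::::::::::::::::::::::::::::::::::::::::::::::::::::::::::::::::::-::
::::::::::::::::::::::::::::::::::::::::::::::::::::::::::::::::::::::::-:::
::::::::::::::::::::::::::::::::::::::::::::::::::::::::::::::::::::::::::::
::::::::::::::::::::::::::::::::::::::::::::::::::::::::::::::::::::::::::::
```

```bash
python3 -m creep '[[[-1,0.02,0,-0.01,0],[-1,-0.01,0,0.01,0],[-1,0.02,0,-0.01,0],[-1,-0.01,0,0.01,0],[-1,0.02,0,-0.01,0],[-1,-0.01,0,0.01,0],[-1,0.02,0,-0.01,0],[-1,-0.01,0,0.01,0],[-1,0.01,0,-0.01,0],[-1,0.01,0,-0.01,0]]]'; python3 mp.py wrist 240 150 160 110 76;python3 wt.py
```

```text
t: 28.75
tool_pos: [0.4066, -0.3194, 0.1826]
eef_rot: [3.113, 0.418, 0.002]
ft_force: [-0.6, 0.4, -1.6]
gripper_width: 0.16
grasp_force: 40.0
28.8 [ 0.4063 -0.3194  0.1823] [ 0.0759  0.0731 -1.1015]
@%*****+=-------=*++++++++++*%@@@@@@@@@@@@@@@@*=+++++++++==--------=**#%%@@@
@@%*****+=------==++++++++++#%@@@@@@@@@@@@@@@@#++++++++++=---------+*#%%%@@@
@@%#*****=--------++++++++*##%@@@@@@@@@@@@@@@@#++++++++++=--------=*#%%%%@@@
@@@%#****+--------++++++++#%#%@@@@@@@@@@@@@@@@#++++++++++=--------+*#%%%%@@@
@@@@%*****=-------=+++++++*%#%@@@@@@@@@@@@@@@@#++++++++++--------=*#%%%%%@@@
@@@@@#****+=------=++++++*#%#%@@@@@@@@@@@@@@@@%*+++++++++-------=**%@@@%%@@@
@@@@@@#****=-------+++++*#%%#%@@@@@@@@@@@@@@@@%*+++++++++-------+*#%@@@@%@@@
@@@@@@%#***+=------+++++*%%%#%@@@@%%%%%%%%@@@@%*+++++++*=------=*#%@@@@@@@@@
@@@@@@@%#***+------+*#%%%%@@%@@@@%+==-:::+%@@@%###%%%%%%=------+*%@@@@@@@@@#
@@@@@@@@%#***=-=---*##@@@@@@@@@@@%+-=-:..+%@@@%##%@@@@@@+-----=*#%@@@@@@@@@+
@@@@@@@@@%***+=++--*##%@@@@@@@@@@%=--::..=%@@@%##@@@@@@@*--=--+*%@@@@@@@@@%=
%@@@@@@@@@%***=*+--*###%@@@@%@@@@%=:-:...=%@@@%###%@@@
[... 626 characters left out ...]
=-----------
::::::::::::=*++######*-:::::.                .:::::=###%%%#+*+-------------
::::::::::::-*+=*%%%%#+::::::.                :::::::*%%%#*==*+=------------
::::::::::::=*+-:-=*%#-::::::.                :::::::=*+==--=*+=-----------:
::::::::::::=*+------::::::::.                .:::::::-++====**=----------::
::::::::::::=*******+::::::::.                .:::::::-*#******=----------::
::::::::::::-++++++=-::::::::                 .::::::::-+++++++=----------:.
::::::::::::::----::::::::::.                  ::::::::::-=====----------::.
................::....::::::.                  .::::::....::::::::::::::....
[-0.0405  0.0011 -1.9786] [0.1107 0.1759 0.1079] [0.0134 0.0775 0.0164]
```

```bash
python3 -m creep '[[[-1,-0.02,0,0.02,0],[-1,-0.043,0,0.045,0],[-1,-0.053,0,0.048,0],[-1,-0.063,0,0.052,0],[-1,-0.073,0,0.056,0],[-1,-0.083,0,0.06,0],[-1,-0.083,0,0.06,0],[-1,-0.083,0,0.06,0]]]' 10; python3 -m creep '[[[-1,0,0,0,0],[-1,0,0,0,0],[-1,0.02,0,-0.03,0],[-1,0.04,0,-0.05,0],[-1,0.02,0,-0.05,0],[-1,0.04,0,-0.05,0],[-1,0.02,0,-0.05,0],[-1,0.04,0,-0.05,0],[-1,0.03,0,-0.05,0],[-1,0.03,0,-0.05,0]]]' 40; python3 mp.py wrist 240 150 160 150 76;python3 wt.py
```

```text
t: 30.1
tool_pos: [0.3731, -0.3283, 0.1578]
eef_rot: [3.114, 0.417, -0.0]
ft_force: [0.1, 1.9, 2.4]
gripper_width: 0.162
grasp_force: 10.0
t: 31.1
tool_pos: [0.3844, -0.3251, 0.1773]
eef_rot: [-3.114, -0.417, 0.001]
ft_force: [-1.0, 0.1, -2.0]
gripper_width: 0.157
grasp_force: 40.0
31.15 [ 0.3844 -0.3251  0.1774] [ 0.7736 -0.0959 -1.9974]
*++==-----------:-=+++++++++%@@@@@@@@@@@@@@@@@%+========+--------------=+#@@
#*++==------------+++++++***%@@@@@@@@@@@@@@@@@%***#######-------------=+#%@@
%**+++=-----------+#########%@@@@@@@@@@@@@@@@@%###@@@@@@%=-----------=+#%@@@
@%***++=----------*###%@@@%%%@@@@@@@@@@@@@@@@@%###@@@@@@%=----------=+#@@@@@
@@%***++=---------*###@@@@@@%@@@@@@@@@@@@@@@@@%####%@@@@@+---------=+%@@@@@*
@@@@%#*++=----+=--*###@@@@@@%@@@@@@@@@@@@@@@@@%####%@@@@@+--=-----=*%@@@@@#-
+@@@@%#*++=--=*+--*###@@@@@@%@@@@@@@@@@@@@@@@@%####%@@@@@+--+----=*%@@@@@#=-
-=%@@@%#*++=-=*+--*###%@@@@@%@@@@@@@@@@@@@@@@@@####@@@@@@*-=+---=*%@@@@@%=--
--=%@@@@#*++==*+==*###%@@@@@%@@@@@@@@@@@@@@@@@@#%%%%%@@@@#++=--=#@@@@@@*=---
---=#@@@@%#*++#**#####@@@@@@%@@@@@@@@@@@@@@@@@@#%@@@@@@@@@@#+++#@@
[... 1618 characters left out ...]
.........
.......................::::.   :------------:   .::::. .....................
.....................::::::.   :------------:   .::::::.....................
....................=+=-:::.  .-------------:   .:::-==-....................
.............. ....-*++-::.   .-------------:.  ..::-===....................
.............     .=#*+-::... .--------------. ..:::-=++:   ................
..............  ...#%*=::......-------------:.....::-=+*-  ...  ............
..................:#%*-:::::::::::::::::::::::::::::::+*=...................
:::::::::::::::::.-%%+-==-===-=--:::--===---=====-:::-+*=.::::::::::::::::::
[-0.2078 -0.0544 -1.8734] [0.2019 0.2071 0.1338] [-0.0026  0.1643  0.003 ]
```

```bash
python3 -m creep '[[[-1,0.02,0,-0.08,0],[-1,0.04,0,-0.16,0],[-1,0.04,0,-0.24,0],[-1,0.04,-0.08,-0.28,0],[-1,0.04,-0.17,-0.28,0],[-1,0.04,-0.26,-0.28,0],[-1,0.04,-0.35,-0.28,0],[-1,0.04,-0.4,-0.28,0],[-1,0.04,-0.4,-0.28,0],[-1,0.04,-0.4,-0.28,0]]]' 40; python3 mp.py top 388 215 64 62 80; python3 mp.py scene 175 185 65 70 80;python3 wt.py
```

```text
t: 32.65
tool_pos: [0.3582, -0.1668, 0.2899]
eef_rot: [3.113, 0.418, 0.001]
ft_force: [0.7, -1.5, -2.1]
gripper_width: 0.154
grasp_force: 40.0
32.7 [ 0.3582 -0.1673  0.2897] [-0.2585 -0.2211 -2.2427]
--------------------------------------------------------------------------------
--------------------------------------------------------------------------------
--------------------------------------------------------------------------------
--------------------------------------------------------------------------------
--------------------------------------------------------------------------------
--------------------------------------------------------------------------------
--------------------------------------------------------------------------------
----------------------------------=+++***###****++=-----------------------------
-------------------------------=+#%%#**#######*##%%#*+--------------------------
----------------------------=*%###******************##%#+=----------------------
--------------------------+#%###***********************####=--------------------
---------
[... 5741 characters left out ...]
:::::::=#@@@@@@@@@@@@@@@@@@@@@@@@@@@@@%#*=--:::----:-:--:-
::::::::::::::::::::::::::::::-*@@@@@@@@@@@@@@@@@@@@@@@@@@@#*=--::::::--------::
:::::::::::::::::-::::::::::::::-+#%%@@@@@@@@@@@@@@@@@%%#*=--::--::-----:--::---
::::::::::::::::-::::::::::::::::--=+*#%%@@@@@@@@%##**+=---:::::::--::-::---:::-
::::::::::::::::-::::::::::::::::::::---============--::::-:::::-::---::--------
:::::::::::::::::::::::-::::::::::::::::::::--::::::::::-----::::-::--::----:---
:::::::::::::::::::::::::::::::::::::-::::-:-::::::-::::--::---:::--:::::--:::::
::::::::::::::::::::::::::::::::::::-:::::-::::::--::---::-::::::::--:--::::::::
[-0.227   0.1945 -2.0067] [0.1614 0.1087 0.1582] [-0.078   0.1485 -0.0215]
```

```bash
python3 - <<'E'
from h import *
for n,(x,y,w,h) in(('scene',(185,200,45,45)),('top',(398,225,44,36))):
    b=cv2.cvtColor(cv2.imread(f'pics/{n}0.png'),cv2.COLOR_BGR2RGB).astype(int);a=get_image(n);cv2.imwrite(f'pics/{n}_a.png',cv2.cvtColor(a,cv2.COLOR_RGB2BGR))
    d=np.abs(a.astype(int)-b).max(2)[y:y+h,x:x+w];c=cam(n)
    print(n,'throat',[tuple(np.round(np.subtract(proj(c,[.433+dx,-.312+dy,z]),(x,y)))) for z in(.096,.055,.014) for dx,dy in((0,0),(.022,0),(-.022,0),(0,.022),(0,-.022))])
    for i,r in enumerate(d):print('%2d'%i,''.join(' .:-=+*#%@'[min(9,v//12)] for v in r))
E
```

```text
scene throat [(np.float64(23.0), np.float64(17.0)), (np.float64(26.0), np.float64(23.0)), (np.float64(19.0), np.float64(12.0)), (np.float64(30.0), np.float64(14.0)), (np.float64(16.0), np.float64(21.0)), (np.float64(26.0), np.float64(26.0)), (np.float64(29.0), np.float64(31.0)), (np.float64(22.0), np.float64(21.0)), (np.float64(32.0), np.float64(22.0)), (np.float64(19.0), np.float64(29.0)), (np.float64(28.0), np.float64(34.0)), (np.float64(31.0), np.float64(39.0)), (np.float64(25.0), np.float64(29.0)), (np.float64(35.0), np.float64(30.0)), (np.float64(21.0), np.float64(37.0))]
 0                                              
 1                                              
 2                                              
 3                                              
 4                                              
 5                                              
 6                                              
 7                                              
 8                                              
 9                                              
10                        
[... 3284 characters left out ...]
           ....=-::@*..                  
22               .::--#+ %*                    
23               -**:..+.:                     
24                : .. .                       
25                 .. .                        
26                  ::                         
27                                             
28   :=.                   :+:                 
29 ..+@@%+            =+%@@@@@#:               
30  ..*@@@@@#.       @@@@@@@@@@%:              
31 :::.-%@@@@@@-    #@@@@@@@@@@%:              
32 .. : .#@@@@@%:  -@@@@@@@@@@@@=              
33 :-:..-::%@@@@%#@@@@@@@@#=#@@@%:             
34 .::. ::-.-*@@@@@@@@@@@@%++@@@%:             
35 :=* .-----::*@@@@@@@@@@@@@@@@@=
```

```bash
python3 - <<'E'
from h import *
s=cam('scene');t=cam('top')
for nm,u,v in(('A',214.8,219),('B',210,221.5)):
    for z in(.05,.06,.07,.08,.09,.1):
        p=onplane(s,u,v,z);print(nm,z,np.round(1e3*(p[:2]-[.433,-.312]),1),'r %.1f'%(1e3*np.hypot(*(p[:2]-[.433,-.312]))),'top px',np.round(np.subtract(proj(t,p),(398,225)),1))
E
python3 mp.py wrist 220 100 200 220 90
python3 - <<'E'
import cv2
a=cv2.imread('pics/top_a.png')[235:256,407:430].max(2)
for i,r in enumerate(a):print(i+10,' '.join('%3d'%v for v in r))
E
```

```text
A 0.05 [-19.4  21.9] r 29.2 top px [11.6 25.8]
A 0.06 [-11.6  20.1] r 23.2 top px [12.7 23.4]
A 0.07 [-3.8 18.4] r 18.8 top px [13.8 21. ]
A 0.08 [ 4.  16.7] r 17.2 top px [14.9 18.5]
A 0.09 [11.8 15. ] r 19.1 top px [16. 16.]
A 0.1 [19.6 13.3] r 23.7 top px [17.1 13.4]
B 0.05 [-19.1   6.2] r 20.1 top px [16.4 25.6]
B 0.06 [-11.3   4.7] r 12.2 top px [17.5 23.2]
B 0.07 [-3.5  3.1] r 4.7 top px [18.5 20.7]
B 0.08 [4.3 1.6] r 4.6 top px [19.6 18.3]
B 0.09 [12.1  0. ] r 12.1 top px [20.7 15.7]
B 0.1 [19.9 -1.5] r 19.9 top px [21.8 13.2]
33.4 [ 0.3581 -0.1665  0.2895] [-0.0271  1.2337 -1.5689]
-----+%@@@@@@@@@@@@@@@@@@@@@@@@@@@@@@@@@@@@@@@@@@@@@@@@@@@@@@@@@@@@@@@@@@@@@@@@@@@@+-----+
-----+%@@@@@@@@@@@@@@@@@@@@@@@@@@@@@@@@@@@@@@@@@@@@@@@@@@@@@@@@@@@@@@@@@@@@@@@@@@@@+--+#@@
-----+@@@@@@@@@@@@@@@@@@@@@@@@@@@@@@@@@@@@@@@@@@@@@@@@@@@@@@@@@@@@@@@@@@@@@@@@@@@@@*+%@@@@
-----*@@@@@@@@@@@@@@@@@@@@@@@@@@@@@@@@@@@@@@@@@@@@@@@@@@@@@@@@@@@@@@@@@@@@@@@@@@@@@%@@@@@@
-----*@@@@@@@@@@@@@@@@@@@@@@@@@@@@@@@@@@@@@@@@@@@@@@@@@@@@@@@@@@@@@@@@@@@@@@@@@@@@@%%%%%%%
----=#@@@@@@@@@@@@@@@@@@@@@@@@@@@@@@@@@@@@@@@@@@
[... 5705 characters left out ...]
139 134 154 152 173 194 183 184 187
24 194 193 194 194 194 194 202 225 231 233 229 193 128 132 129 137 150 173 204 187 185 185 187
25 193 193 194 194 194 197 208 219 225 224 199 124 134 134 135 124 158 207 195 186 188 185 186
26 194 194 194 195 194 195 196 197 178 154 131 134 131 133 149 187 197 198 189 188 186 188 186
27 194 192 194 194 195 198 196 195 198 200 189 203 206 204 204 208 195 196 194 189 189 187 187
28 198 194 195 195 196 196 196 195 196 200 201 204 202 204 196 169 150 169 199 193 193 190 187
29 190 199 196 197 196 195 195 196 200 196 161 138 109  92  64  51  57  62 102 163 196 192 190
30 146 184 204 200 196 196 196 202 188  93  46  57  50  64  77  82  77  85  78  94 158 192 190
```

```bash
python3 go.py .4395 .3460 .27 15.2; python3 -m creep '[[[-1,0.04,-0.1,0.02,0],[-1,0.07,-0.2,0.02,0],[-1,0.1,-0.3,0.02,0],[-1,0.13,-0.4,0.02,0],[-1,0.17,-0.5,0.02,0],[-1,0.21,-0.6,0.02,0],[-1,0.25,-0.7,0.02,0],[-1,0.29,-0.8,0.02,0],[-1,0.33,-0.9,0.02,0],[-1,0.36,-1,0.02,0],[-1,0.36,-1,0.02,0],[-1,0.36,-1,0.02,0]]]' 40; python3 go.py .4395 .3460 .27 15.2; python3 mp.py wrist 260 100 120 130 80
```

```text
t 33.4 pos [ 0.3581 -0.1665  0.2895] yaw 15.28 shares [ 0.5339 -1.1824  0.0488] twist 0.0004
t: 34.6
tool_pos: [0.3912, 0.258, 0.2812]
eef_rot: [-3.113, -0.421, 0.002]
ft_force: [0.5, -0.7, -1.4]
gripper_width: 0.157
grasp_force: 40.0
t 34.6 pos [0.3912 0.258  0.2812] yaw 15.42 shares [ 0.175  -0.18    0.0279] twist 0.0012
34.65 [0.3915 0.2568 0.2812] [-0.871  -1.6338 -1.6098]
@@@@@@@@@@@@@@@@@@@@@@@@@@@@@@@@@@@@@@@@@@@@@@@@@@@@@@@@@@@@@@@@@@@@@@@@@@@@@@@@
@@@@@@@@@@@@@@@@@@@@@@@@@@@@@@@@@@@@@@@@@@@@@@@@@@@@@@@@@@@@@@@@@@@@@@@@@@@@@@@@
@@@@@@@@@@@@@@@@@@@@@@@@@@@@@@@@@@@@@@@@@@@@@@@@@@@@@@@@@@@@@@@@@@@@@@@@@@@@@@@@
@@@@@@@@@@@@@@@@@@@@@@@@@@@@@@@@@@@@@@@@@@@@@@@@@@@@@@@@@@@@@@@@@@@@@@@@@@@@@@@@
@@@@@@@@@@@@@@@@@@@@@@@@@@@@@@@@@@@@@@@@@@@@@@@@@@@@@@@@@@@@@@@@@@@@@@@@@@@@@@@@
@@@@@@@@@@@@@@@@@@@@@@@@@@@@@@@@@@@@@@@@@@@@@@@@@@@@@@@@@@@@@@@@@@@@@@@@@@@@@@@@
@@@@@@@@@@@@@@@@@@@@@@@@@@@@@@@@@@@@@@@@@@@@@@@@@@@@@@@@@@@@@@@@@@@@@@@@@@@@@@@@
@@@@@@@@@@@@@@@@@@@@@@@@@@@@@@@@@@@@@@@@@@@@@@@@@@@@@@@@@@@@@@@@@@@@@@@@@@@@@@@@
@@@@@@@@@@@@@@@@@@@@@@@@@@@@@@@@@@@@@@@@@@@@@@@@@@@@@@@@@@@@@@@@@@@@@@@@
[... 2386 characters left out ...]
@@@@@@######****#%@@@@@@@#=----------------+%@@*::::
:::-#@@*-::::::::::::::::=%@@@@@@%=----------*@@@@@@@#=----------------+%@@*::::
:::-%@@*-:::::::::-::::::=%@@@@@@%=::::::::--*@@@@@@@#=----------------+%@@*::::
:::=%@@*::::::--------:::=%@@@@@@%=::::::::--*@@@@@@@#=----------------=#@@*::::
:::=%@%*:::::::-------:::+%@@@@@@%-:::::::---*@@@@@@@#=----------------=#@@*::::
:::+@@%*:::::::-------:::+%@@@@@@%-:::::::---*@@@@@@@%=----------------=#@@*::::
:::+@@%+:::::::-------:::+%@@@@@@%-....::----*@@@@@@@%=----------------=#@@#-:::
:::+@@%+::::::--------:::+%@@@@@@%-....::----+@@@@@@@%=-----------------*%%#----
:::=##*+------=====-:::::+%@@@@@@%-...::::---+@@@@@@@%=:::::-===========+**+=---
```

The bright spot was only the dishes seen behind: over bare bench the pan is empty. Next I'll go back over its place, low down, and loosen the grip so it swings level.

```bash
python3 -m creep '[[[-1,0.06,-0.06,0.05,0],[-1,0.12,-0.12,0.1,0],[-1,0.175,-0.18,0.15,0],[-1,0.175,-0.18,0.25,0],[-1,0.175,-0.18,0.35,0],[-1,0.175,-0.18,0.45,0],[-1,0.175,-0.18,0.51,0],[-1,0.175,-0.18,0.54,0],[-1,0.175,-0.18,0.54,0],[-1,0.175,-0.18,0.54,0]]]' 40;  python3 go.py .4395 .3460 .065 15.2; python3 -m creep '[[[-1,0,0,0,0],[-1,0,0,0,0],[-1,0,0,0,0]]]' 5; cat > th.py <<'E'
from h import *
from til import row
w=get_image('wrist');g=w.max(2)[:,314:323].mean(1);s=read_state()
# bar end: last bright->dark edge (post bright >180 above, dark bar <70 below)
e=[i for i in range(100,275) if g[i-6:i-2].min()>100 and g[i+2:i+6].max()<75]
ths=np.arange(-10,80,.5);r=np.array([row(51,84,t) for t in ths])
print('t',round(s['t'],2),s['tool_pos'],s['ft_force'],'edges',e,'th',[ths[30+np.argmin(abs(r[30:]-x))-0] for x in e])
E
python3 th.py
```

```text
t: 35.65
tool_pos: [0.4411, 0.3452, 0.0667]
eef_rot: [-3.113, -0.416, -0.002]
ft_force: [-0.2, -1.0, -1.5]
gripper_width: 0.157
grasp_force: 40.0
t 35.65 pos [0.4411 0.3452 0.0667] yaw 15.22 shares [-0.0034 -0.0031  0.0043] twist 0.0001
t: 35.95
tool_pos: [0.4407, 0.3454, 0.0664]
eef_rot: [-3.113, -0.417, -0.002]
ft_force: [-0.4, -1.4, -2.2]
gripper_width: 0.155
grasp_force: 5.0
t 36.0 [0.4404 0.3452 0.0661] [-0.9565 -0.3059 -1.758 ] edges [137, 138, 139, 140, 141] th [np.float64(5.0), np.float64(5.0), np.float64(5.0), np.float64(5.0), np.float64(5.0)]
```

```bash
python3 mp.py wrist 240 100 160 160 70; python3 -m creep '[[[-1,0,0,0.02,0],[-1,0,0,0.03,0],[-1,0,0,0.04,0],[-1,0,0,0.05,0],[-1,0,0,0.05,0],[-1,0,0,0.05,0]]]' 6; python3 th.py
```

```text
36.05 [0.4402 0.3452 0.0659] [-0.2957  0.7003 -3.822 ]
=++++++=+==++++=++++=+++++++++++++++++++++++++++++++=++++==+++++=+====
+++=+++=+++++++++++++++++++++++++++=+=++++++=++++=+++++++++++++++++=+=
+++=+==++++++=++++++++++++++++++++++++++++++++++++++++++++++++++++++==
++=+++++==++++++++++++++++++++++++++++++++++++++++++++++++++++++++++++
+++++=+++++++++++++++++++++++++++++++++++++++++++++++++++++++++++=++++
++++++++++++++++++++++++++++++++++++++++++++++++++++++++++++++++++=+++
++++++++++++++++++++++++++++++++++++++++++++++++++++++++++++++++++++++
++++++++++++++++++++++++++++++++++++++++++++++++++++++++++++++++++++++
++++++++++++++++++++++++++++*@@@@@@@@@@@@*=+++++++++++++++++++++++++++
+++++++++++++++++++++++++++++************+++++++++++++++++++++++++++++
++++++++++++++++++++++++++++=...:::::::.:=++++++++++++++++++++++++++++
++++++++++++++***********+++=..::::::::.:+**************++++++++++++++
+++++++++++++%@@@@@@@@@@@%%%#:.::::::::.+@@@@@@@@@@@@@@@%+++++++++++++
++++++++++===%@#+++++++++====..::::::::.:+++++++++++++%@%+++++++++++++
+++++++++++=-%@#=++*++++++++=..::::::::.:+*****++++
[... 1247 characters left out ...]
+------. ........... .:------*%#==+%#+++++++++++++
------------=##=-=%#------:. ...........  .------=%#==+%#+++++++++++++
------------=##=-=#+------:. ...........  .:------*#==+%#+++++++++++++
------------=##=-==-------:. ...........  .:-------+==+%#+++++++++++++
------------=##=---------:.. ...........  .:---------=+%#+++++++++++++
:::::::::::::==::::::----:.  ...........  ..:----:::::-==-------------
t: 36.65
tool_pos: [0.4397, 0.345, 0.0453]
eef_rot: [3.113, 0.418, -0.001]
ft_force: [-1.7, -0.9, 0.9]
gripper_width: 0.16
grasp_force: 6.0
t 36.7 [0.4398 0.345  0.0453] [-1.1433 -1.3154  1.855 ] edges [155, 156, 157, 158] th [np.float64(5.0), np.float64(5.0), np.float64(5.0), np.float64(5.0)]
```

The pan hangs level with a clean bare floor, and it is starting to touch the bench. I'll press it flat gently.

```bash
python3 -m creep '[[[-1,0,0,0.006,0],[-1,0,0,0.012,0],[-1,0,0,0.018,0],[-1,0,0,0.018,0],[-1,0,0,0.018,0]]]' 4; python3 th.py; python3 mp.py wrist 240 120 160 140 64
```

```text
t: 37.2
tool_pos: [0.4401, 0.3451, 0.0382]
eef_rot: [3.114, 0.418, -0.0]
ft_force: [-1.2, -0.7, 1.4]
gripper_width: 0.157
grasp_force: 4.0
t 37.25 [0.4401 0.3451 0.0382] [-2.6684 -0.7267  0.4339] edges [] th []
37.3 [0.4401 0.3451 0.0382] [-2.244  -0.2114  1.1347]
+=+++++++=++++++++++++++++++++=++++++++++++++++++++++++=+++++++=
+++++++++++++++++++++++++++++++++++++++++++++++++++++++++++++=+=
=+++++++++++++++++++++++++++++++++++++++++=++++++++++++++++=++++
++++++++++++++++++++++++++++++++++++++++++++++++++++++++++++++++
++++++++++++++++++++++++++++++++++++++++++++++++++++++++++++++++
++++++++++++++++++++++++++++++++++++++++++++++++++++++++++++++++
++++++++++++++++++++++++++++++++++++++++++++++++++++++++++++++++
++++++++++++++++++++++++++++++++++++++++++++++++++++++++++++++++
++++++++++++++++++++++++++++++++++++++++++++++++++++++++++++++++
+++++++++++****************##########****************+++++++++++
+++++++++=+@@@@@@@@@@@@@@@@@@@@@@@@@@@@@@@@@@@@@@@@@@*=+++++++++
+++++++++=+@@++*@@@@@@@%@%-::------::+@@@@@@@%%%+=+@@*=+++++++++
++++++++=-=@@+=#@@@@@@@@@%:.::::::::.*@@@@@@%%%%+=+@@*=
[... 414 characters left out ...]
=*@@@%@@@%@%-.::::::::.*@@@@@@%%%%==+@@=--=+++++++
--------=-=@@*=+%@%%@@@%@%-.::::::::.*@@@@@@%%%#==+@@----=++++++
----------=@@*==%@%%@@@%%%-.::::::::.+@@@@@@%%%%==+@@----=++++++
-----------%@*==%@%%%%#%%%-..:::.....-%%###%%%%#==*@%----=++++++
-----------##=-=%@%*-----+...........:+-----*%%#==+%*----=++++++
-----------*#=-=%@#-----:. .......... .-----=#%#==+%*----=++++++
-----------*#=-=%%+-----:. .......... .:-----*%#==+%*----=++++++
-----------*#=-=%#------:. .......... .:-----=%#==+%*---=+++++++
-----------*#=-=#=------.  .......... .:------+*==+%*---==++++++
-----------*#=---------:.  .......... ..--------==+%*---=+++++++
:::::::::::==-:::::----:.  ..........  .:----:::::-+-::::-------
```

```bash
python3 -m creep '[[[-0.3,0,0,0,0],[-0.1,0,0,0,0],[0,0,0,0,0],[0,0,0,0,0],[0,0,0,0,0],[0,0,0,-0.03,0],[0,0,0,-0.1,0],[0,0,0,-0.2,0],[0,0,0,-0.3,0],[0,-0.05,0,-0.4,0],[0,-0.1,0,-0.48,0],[0,-0.1,0,-0.48,0]]]'; python3 mp.py wrist 240 60 160 150 80; python3 mp.py top 195 225 44 48 80
```

```text
t: 38.5
tool_pos: [0.4006, 0.3369, 0.2357]
eef_rot: [-3.11, -0.421, -0.011]
ft_force: [0.3, -0.0, -0.3]
gripper_width: 0.503
grasp_force: 0.0
38.55 [0.4016 0.3357 0.2334] [ 0.8109 -0.6971 -1.0708]
%%%%########+===================================================================
@@@@@@@@@%@%+===================================================================
@@@@@@@@@@@#====================================================================
@@@@@@@@@@@*====================================================================
@@@@@@@@@@@+====================================================================
@@@@@@@@@@%=====================================================================
@@@@@@@@@@#=====================================================================
@@@@@@@@@@*=====================================================================
@@@@@@@@@%+=====================================================================
@@@@@@@@@#======================================================================
@@@@@@@@@*======================================================================
@@@@@@@@@+==
[... 5656 characters left out ...]
:-----::--++++::---::=+%%##*######**+++-------------
-------::--------:--:------------::-::::-------::--**#######**++*#%=------------
::=------::::----------::::--------:------::::::.:-+*##*++++++**###=------------
.:=+*=------------::::::-------::-----::--:::::--+++++++++++++**#*+==-----------
:::::----::-::::::..::--=-:---------::-----==++++++++++++*#######*+++-----------
::::--:::::::::::::::::-++*-:--:::::::==+++++++++++**############*+-:-----------
..:::..::::::::::::---:::---:--::--=--==++++++++*###########+++=---::::---------
::===-:::::::-------::::.::::--:-*#%+-++###***#######**+==----------------------
--:---=----:--::::::::---------::-==-:=+#######**++--:::------------------------
```

The pan stands upright and empty on the bench, and the gripper is clear of it. Last check: stray stones and bystanders, by differencing against the first pictures.

```bash
python3 - <<'E'
from h import *
for n in('top','scene'):
    b=cv2.imread(f'pics/{n}0.png').astype(int);a=cv2.cvtColor(get_image(n),cv2.COLOR_RGB2BGR).astype(int)
    d=((abs(a-b).max(2)>45)*255).astype(np.uint8)
    k,_,st,c=cv2.connectedComponentsWithStats(d)
    print(n,[(tuple(st[i][:5]),) for i in range(1,k) if st[i][4]>5])
E
```

```text
top [((np.int32(324), np.int32(190), np.int32(6), np.int32(4), np.int32(9)),), ((np.int32(322), np.int32(195), np.int32(6), np.int32(6), np.int32(14)),), ((np.int32(204), np.int32(231), np.int32(29), np.int32(43), np.int32(422)),), ((np.int32(202), np.int32(236), np.int32(3), np.int32(6), np.int32(9)),), ((np.int32(136), np.int32(238), np.int32(37), np.int32(21), np.int32(95)),), ((np.int32(141), np.int32(238), np.int32(58), np.int32(36), np.int32(176)),), ((np.int32(413), np.int32(240), np.int32(6), np.int32(9), np.int32(22)),), ((np.int32(206), np.int32(242), np.int32(5), np.int32(6), np.int32(11)),), ((np.int32(420), np.int32(243), np.int32(2), np.int32(5), np.int32(8)),), ((np.int32(176), np.int32(252), np.int32(11), np.int32(13), np.int32(41)),), ((np.int32(196), np.int32(253), np.int32(6), np.int32(2), np.int32(6)),), ((np.int32(210), np.int32(252), np.int32(4), np.int32(5), np.int32(9)),), ((np.int32(164), np.int32(258), np.int32(5), np.int32(6), np.int32(9)),), ((np.int32(170), np.int32(260), np.int32(5), np.int32(6), np.int32(10)),), ((np.int32(211), np.int32(264), np.int32(
[... 4320 characters left out ...]
nt32(11), np.int32(22)),), ((np.int32(33), np.int32(162), np.int32(15), np.int32(10), np.int32(41)),), ((np.int32(85), np.int32(165), np.int32(12), np.int32(15), np.int32(38)),), ((np.int32(70), np.int32(167), np.int32(3), np.int32(3), np.int32(6)),), ((np.int32(60), np.int32(170), np.int32(9), np.int32(8), np.int32(14)),), ((np.int32(47), np.int32(182), np.int32(11), np.int32(10), np.int32(58)),), ((np.int32(322), np.int32(187), np.int32(6), np.int32(2), np.int32(8)),), ((np.int32(207), np.int32(217), np.int32(9), np.int32(7), np.int32(28)),), ((np.int32(321), np.int32(216), np.int32(5), np.int32(2), np.int32(6)),), ((np.int32(207), np.int32(228), np.int32(12), np.int32(8), np.int32(68)),)]
```

```bash
python3 -c "
from station import *
print(job_done())"
```

```text
the job is handed in; nothing more can be done
None
```

I handed the job in at about 39 s: the tube is scrubbed, the brush is upright in its stand, the stones are poured into the tube with none seen elsewhere (camera checks; I couldn't count all six inside), the empty pan is upright on the bench, and nothing else shows as moved.

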